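# Scan a batch of gears on the optical gear scanner

## Task

Scan this batch of gears: wind the black knob anticlockwise until the scanner's stage is fully back at its zero stop, and press the yellow zero key while the stage is still empty. Then lay every gear from the yellow incoming tray gently, flat and hub up, centred in a ring of its own on the stage, press the green start key, then the blue print key, and finally lay all the gears flat, hub up, in the green checked tray. Press one key at a time and all the way down, leave the red stop key and everything else on the bench alone, and leave the stage at its zero stop.

Things in the scene. Friction and masses are not known exactly. Their poses are not given: they have to be found in the camera images.
- stage_knob (a joint): stage knob of the scanner (upright axis), in rad: 0 = zero stop, up to 5; grows clockwise seen from above, so it is wound back anticlockwise. It drives the stage by a rack, 20 mm per rad towards the stage's +y (at 0 the stage is clear of the optical head, where it is loaded); takes about 0.1 N m and stays where it is left
- stage_knob_grip (a point): grip point of the knob: on its axis, z up, 7 mm below the top of the grip bar, 23 mm above the round skirt (60 mm across) under it. The bar, black, 57 x 14 x 32 mm high, lies along this point's x axis and turns with it. The knob stands on a 70 mm square grey box on the robot's side of the stage, 50 mm from its edge, the grip 52 mm above the stage top
- stage: flat aluminium stage plate 200 x 200 x 18 mm, sliding along its y; origin at the centre of its underside, z up. Four printed rings (black, 81 mm outside, white inside, mere marks) centred at x = +-42.5, y = +-42.5 mm, on its top; a gear is centred within 10 mm along each axis. Optical head (underside 140 mm above the table) hangs 60 mm beyond the +y edge when at the zero stop
- key_zero_top (a point): middle of the top of the yellow zero key, a round spring key 28 mm across on the grey control box, whose four keys stand in a row 46 mm apart (yellow, green, blue, red along the row, from the box's +y end); pressed straight down; the point moves with the key
- key_start_top (a point): middle of the top of the green start key, a round spring key 28 mm across on the grey control box, whose four keys stand in a row 46 mm apart (yellow, green, blue, red along the row, from the box's +y end); pressed straight down; the point moves with the key
- key_print_top (a point): middle of the top of the blue print key, a round spring key 28 mm across on the grey control box, whose four keys stand in a row 46 mm apart (yellow, green, blue, red along the row, from the box's +y end); pressed straight down; the point moves with the key
- key_stop_top (a point): middle of the top of the red stop key, a round spring key 28 mm across on the grey control box, whose four keys stand in a row 46 mm apart (yellow, green, blue, red along the row, from the box's +y end); pressed straight down; the point moves with the key
- key_zero (a joint): travel of the yellow key in m: 0 = up, 0.006 = fully down (5 N, counts as pressed beyond 0.004); springs back
- key_start (a joint): travel of the green key in m: 0 = up, 0.006 = fully down (5 N, counts as pressed beyond 0.004); springs back
- key_print (a joint): travel of the blue key in m: 0 = up, 0.006 = fully down (5 N, counts as pressed beyond 0.004); springs back
- key_stop (a joint): travel of the red key in m: 0 = up, 0.006 = fully down (5 N, counts as pressed beyond 0.004); springs back
- incoming_tray: yellow open tray 176 x 176 x 18 mm, walls and floor 5 mm thick, fixed; origin at the centre of its underside; the gears start in it
- checked_tray: green open tray, same size as the yellow one, fixed; origin at the centre of its underside; its inner floor is 166 mm square, 5 mm above the origin, walls 13 mm above that floor
- gear0: steel gear, 0.2 to 0.36 kg: toothed disc 66 mm across and 12 mm thick, with a round hub 30 mm across and 26 mm high above it (38 mm overall); origin at the centre of the disc's underside, z up through the hub; gripped by the hub. Two to four gears are present, None for the others
- gear1: steel gear, 0.2 to 0.36 kg: toothed disc 66 mm across and 12 mm thick, with a round hub 30 mm across and 26 mm high above it (38 mm overall); origin at the centre of the disc's underside, z up through the hub; gripped by the hub. Two to four gears are present, None for the others
- gear2: steel gear, 0.2 to 0.36 kg: toothed disc 66 mm across and 12 mm thick, with a round hub 30 mm across and 26 mm high above it (38 mm overall); origin at the centre of the disc's underside, z up through the hub; gripped by the hub. Two to four gears are present, None for the others
- gear3: steel gear, 0.2 to 0.36 kg: toothed disc 66 mm across and 12 mm thick, with a round hub 30 mm across and 26 mm high above it (38 mm overall); origin at the centre of the disc's underside, z up through the hub; gripped by the hub. Two to four gears are present, None for the others
- brush: bench brush lying down, 170 mm long; leave it alone
- screwdriver: screwdriver lying down, 200 mm long; leave it alone
- caliper: digital caliper lying flat, 230 mm long; leave it alone
- spray_bottle: white spray bottle with a red cap, 60 mm across, 170 mm high; leave it alone
- mug: blue mug, 80 mm across, 95 mm high; leave it alone
There are look-alikes about, which are no part of the job. Leave any brown look-alike of the gear0 alone.

How it is judged:
By the outcome, as a careful person would: the job done as asked, in the order asked, and still so for the second after the job is handed in, with the robot touching nothing.
Of gear0, gear1, gear2, gear3 only 2 to 4 are there at a start; the rules pass over those that are not, and their reading is None.
At some moment in a run one of gear0, gear1, gear2, gear3 may be knocked a few centimetres aside while the robot is not near it.
It also fails if it takes over 210 s, if anything falls off the work surface, if the arm or the gripper's body presses on something with over 40 N, if the wrist force passes 120 N, or if a joint passes its speed limit or range.

## Robot

A 6-joint arm with a two-finger parallel gripper is mounted at the origin on the work surface. World frame = base frame: x ahead of the robot, y to its left, z up, the work surface at z = 0. Lengths are in m, angles in rad, forces in N, time in s.
With the tool pointing down it reaches from about 0.3 to 1 m from the base axis. Payload 5.1 kg.
Tool frame: the origin (TCP) lies midway between the tips of the shut fingers; the grasp point (between the pads) lies grip_depth behind it (grip_depth is the distance from the TCP to the grasp point, in m); z points along the fingers, y is the line along which they close (so a half turn about z gives the same grasp; the last joint's range is limited). The gripper opens to 95 mm and grips with 3 to 60 N. Pads are 20 mm wide; open, the fingers measure 119 mm over their backs; the gripper's body (75 mm by 180 mm) begins 59 mm behind the grasp point.
Start: joints at [-1.309, 0.124, 1.65, -0, 1.367, -0.083], TCP at [0.22, -0.612, 0.215] pointing down, gripper open.
Joint ranges: [-2.61, 2.61], [-1.02, 2.33], [0.03, 2.71], [-1.35, 4.49], [0.32, 2.68], [-2.91, 2.91]. Speed limits (rad/s): [2.57, 2.57, 3.14, 3.14, 3.14, 3.14].

## Interface

Orientations are given as a rotation vector (axis times angle).
In Python, from workcell import * gives the robot as it stands.
- The arm moves only by the shell command python3 -m handwheel 'ROWS' [FORCE]. ROWS is JSON, a list of rows, each a list of 5 numbers: the closure, from 0 (fully open) to 1 (shut), then the shift along the tool's x, y, z in units of 40 mm (1.0 is 40 mm), then the turn about the tool's z in units of 8 degrees (1.0 is 8 degrees). A call has 1 to 12 rows; each row shifts and turns the commanded pose from where the row before left it, along the tool's axes as they then stand; what a row does not reach is not made up. A row lasts 1/10 s, in which the tool goes at most 50 mm and 8.59 degrees, less where a joint would pass 70% of its speed; a pose out of reach is approached as far as the arm can. A call is refused whole if a number of a shift passes 1 or a number of a turn 1, either way. A call with a gripper value outside its range is refused whole. The fingers move at their own pace and stop on an object; FORCE is the grip in N (left out, the last holds). Time passes only in rows, so rows that do not move let the fingers close. It gives the time, the measured TCP pose, the force, the opening and the grip force at its end, in the units of the state.
- get_state(): the state, without advancing time (a new reading comes with each control period).
- snapshot(name): name is "scene" or "top"; returns the picture (384x512x3 uint8, red, green, blue); there is no depth.
- get_calibration(name): a dict with "fx", "fy", "cx", "cy" (pixels), "world_to_cam" (4x4, takes a point from world to camera coordinates). Camera axes: x right, y up, looking along -z (the intrinsics and any distortion apply to the point x, -y, -z); pixel columns grow to the right and rows downward; lengths in m; the calibration is good to about 2 mm. A picture is of the moment at which its call begins. get_calibration takes no time and is no camera call.
- finish_job(): hands the job in; it is judged then, once.
The state is a dict: "time_s": time; "q": joint angles; "joint_vel": joint speeds; "effort": joint torques, N m; "eef_pos": TCP position; "tool_rot": TCP orientation; "force": force on the tool from outside, world axes, zero at the start; "ft_torque": the same for the moment, N m; "grip_width": opening from 0.0 (shut) to 1.0 (fully open); "grip_force": force on a finger pad.
Only numpy, scipy, OpenCV 4.12 (cv2) and the standard library are available. Lean on these libraries where they do the work, as an engineer would, in place of code of your own. Each camera call takes 0.05 s, during which the arm holds its last target. There are 200 camera calls.

## Working session

There is one attempt and no reset: what is moved stays moved. The work goes in short steps, Python scripts to look and compute and a shell command to move; the robot and the scene stay as the last step left them, time stands still between calls to the robot, and variables do not carry over. Pictures are saved under pics/ and viewed, at most 14 in all, crops included, and the job is handed in when it is done.

```bash
ls; mkdir -p pics; python3 - <<'E'
from workcell import *
import cv2
for n in ("scene","top"):
    im=snapshot(n); cv2.imwrite(f"pics/{n}0.png",cv2.resize(im[:,:,::-1],(800,600),interpolation=cv2.INTER_CUBIC))
    cv2.imwrite(f"pics/{n}0raw.png",im[:,:,::-1])
    print(get_calibration(n))
print(get_state())
try: print(grip_depth)
except Exception as e: print(e)
E
```

```text
pics
{'fx': 443.3335511768739, 'fy': 443.3335511768739, 'cx': 263.8653910929484, 'cy': 191.8551437087006, 'world_to_cam': array([[ 0.33337291,  0.94269013,  0.01406512, -0.07147042],
       [-0.67683772,  0.2289182 ,  0.69963359,  0.27692062],
       [ 0.65631791, -0.24275869,  0.71436336, -2.0841325 ],
       [ 0.        ,  0.        ,  0.        ,  1.        ]])}
{'fx': 489.6262902478678, 'fy': 489.6262902478678, 'cx': 257.1217155706685, 'cy': 195.43805388750576, 'world_to_cam': array([[-0.01160857, -0.99990255,  0.00775445, -0.10368702],
       [ 0.99364682, -0.01066708,  0.11203662, -0.50151008],
       [-0.11194298,  0.00900577,  0.99367382, -1.59591843],
       [ 0.        ,  0.        ,  0.        ,  1.        ]])}
{'time_s': 0.1, 'q': array([-1.30862625e+00,  1.24458073e-01,  1.65153938e+00,  8.79850426e-06,
        1.36752881e+00, -8.26289193e-02]), 'joint_vel': array([ 0.00081527, -0.00256741, -0.00286696, -0.00047811, -0.00024206,
        0.00156742]), 'effort': array([ 1.97138826e-03, -4.18881869e+01, -3.61096466e+01,  7.78063363e-02,
        4.61580302e-02, -5.58557872e-05]), 'eef_pos': array([ 0.21950831, -0.61118501,  0.21349707]), 'tool_rot': array([-3.09312404e+00, -5.38596810e-01,  2.58658159e-04]), 'force': array([-0.68140244,  0.15576892,  0.23594661]), 'ft_torque': array([ 0.04251417, -0.02410507, -0.00421392]), 'grip_force': 0.0, 'grip_width': 1.0015235359337202}
0.0188
```

View pics/top0.png

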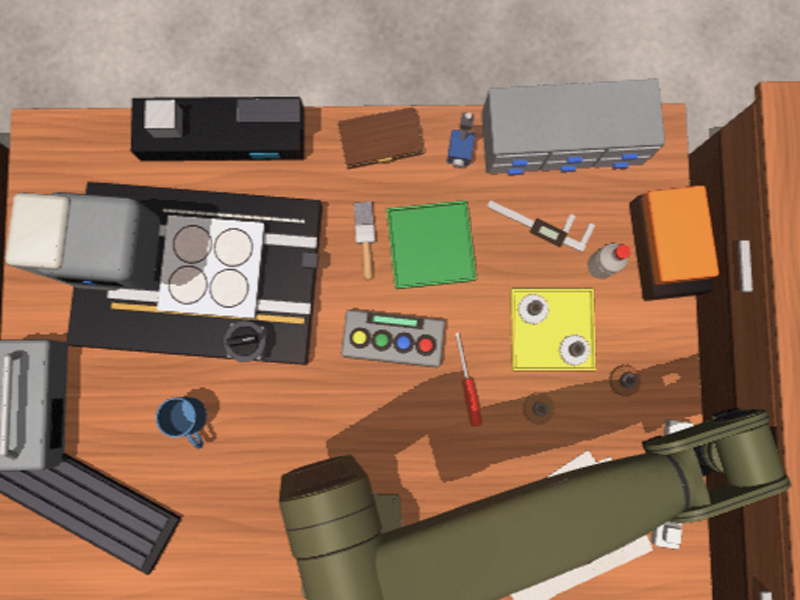

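View pics/scene0.png

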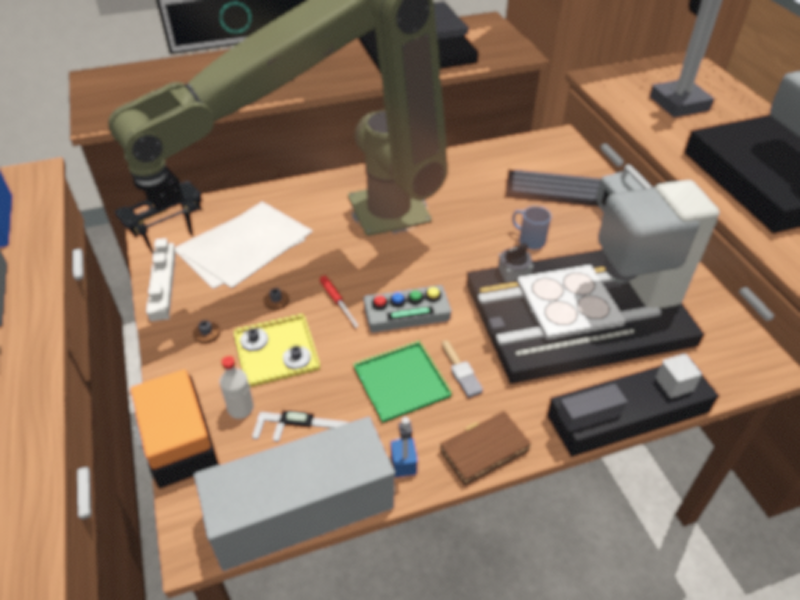

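The top view shows two grey gears in the yellow tray at about (533,308) and (575,348), and two brown look-alikes outside it. The keys are at (360,338) to (426,345), the knob at (243,340), and the stage around (211,265). The scene view shows the same layout from the far side.

```bash
cat > h.py <<'E'
from workcell import *
import numpy as np, cv2
from scipy.spatial.transform import Rotation as R
C={n:get_calibration(n) for n in ("scene","top")}
def ray(n,u,v):
    c=C[n];M=c["world_to_cam"];d=np.array([(u-c["cx"])/c["fx"],-(v-c["cy"])/c["fy"],-1.])
    return -M[:3,:3].T@M[:3,3], M[:3,:3].T@d/np.linalg.norm(d)
def plane(n,uv,z):
    o,d=ray(n,*uv); return o+d*(z-o[2])/d[2]
def tri(a,b):  # a in top, b in scene
    o1,d1=ray("top",*a);o2,d2=ray("scene",*b)
    t=np.linalg.lstsq(np.stack([d1,-d2],1),o2-o1,rcond=None)[0]
    p,q=o1+d1*t[0],o2+d2*t[1]; return (p+q)/2,np.linalg.norm(p-q)
def proj(n,p):
    c=C[n];M=c["world_to_cam"];x=M[:3,:3]@p+M[:3,3];return np.array([c["cx"]-c["fx"]*x[0]/x[2],c["cy"]+c["fy"]*x[1]/x[2]])
def snap(n): return snapshot(n)
def comps(im,lo,hi,amin,roi=None):
    m=cv2.inRange(cv2.cvtColor(im,cv2.COLOR_RGB2HSV),np.array(lo),np.array(hi))
    if roi: k=np.zeros_like(m);k[roi[1]:roi[3],roi[0]:roi[2]]=1;m=m*k
    n,l,s,c=cv2.connectedComponentsWithStats(m)
    return [(c[i].round(1).tolist(),int(s[i,4]),s[i,:4].tolist()) for i in range(1,n) if s[i,4]>=amin],m
def go(target,yaw=None):
    """rows-units from the current measured pose to a TCP target (total)"""
    s=get_state();r=R.from_rotvec(s["tool_rot"]).as_matrix()
    return (r.T@(np.array(target)-s["eef_pos"])/0.04).round(2)
E
python3 - <<'E'
from h import *
T=cv2.imread("pics/top0raw.png")[:,:,::-1];S=cv2.imread("pics/scene0raw.png")[:,:,::-1]
rois={"top":(215,195,290,240),"scene":(230,180,292,215)}
for nm,lo,hi in [("yel",(22,100,100),(35,255,255)),("grn",(45,80,40),(80,255,255)),("blu",(100,120,60),(125,255,255)),("red",(0,150,80),(8,255,255))]:
    print(nm,comps(T,lo,hi,10,rois["top"])[0],comps(S,lo,hi,10,rois["scene"])[0])
print("ytray",comps(T,(22,100,100),(35,255,255),500)[0],comps(S,(22,100,100),(35,255,255),500)[0])
print("gtray",comps(T,(50,120,60),(75,255,255),500)[0],comps(S,(50,120,60),(75,255,255),500)[0])
a=cv2.resize(T[110:245,90:210],None,fx=4,fy=4,interpolation=cv2.INTER_CUBIC)
b=cv2.resize(S[150:245,295:400],None,fx=3,fy=3,interpolation=cv2.INTER_CUBIC)
o=np.zeros((540,800,3),np.uint8);o[:540,:480]=a;o[:285,485:800]=b
c=cv2.resize(S[195:250,145:210],None,fx=4,fy=4,interpolation=cv2.INTER_CUBIC);o[300:520,490:750]=c
cv2.imwrite("pics/crop1.png",o[:,:,::-1])
E
```

```text
yel [([229.4, 215.5], 65, [225, 212, 10, 8])] [([276.8, 187.5], 40, [273, 185, 8, 6])]
grn [([252.4, 204.8], 91, [239, 202, 28, 6]), ([243.7, 217.2], 61, [240, 213, 9, 9])] [([265.6, 189.2], 37, [262, 187, 8, 6]), ([262.2, 200.1], 55, [250, 198, 25, 5])]
blu [([257.9, 218.7], 54, [254, 215, 9, 8])] [([254.1, 190.9], 35, [251, 188, 7, 7])]
red [([272.0, 220.5], 60, [268, 217, 9, 8])] [([242.8, 192.9], 29, [240, 191, 7, 5])]
ytray [([353.3, 210.5], 2148, [327, 185, 54, 52])] [([176.6, 223.6], 1296, [150, 201, 55, 46])]
gtray [([275.0, 155.2], 2131, [250, 131, 51, 52])] [([254.5, 240.2], 1229, [228, 221, 59, 41])]
```

View pics/crop1.png

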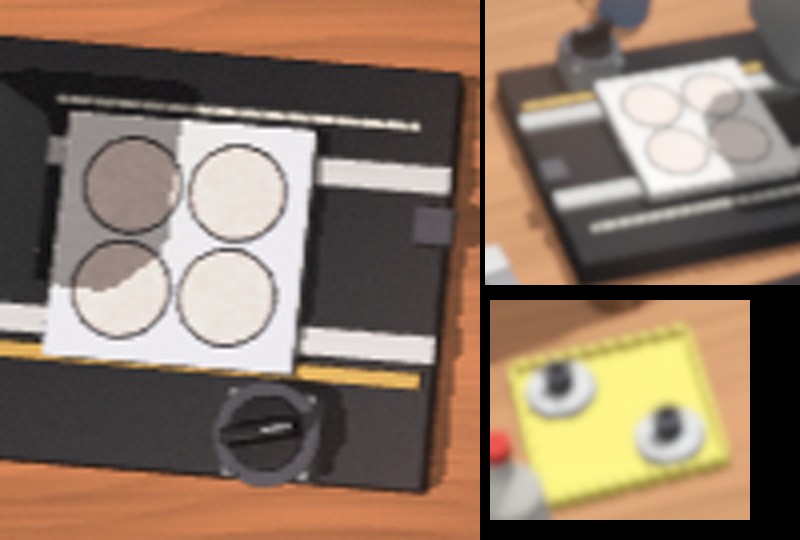

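The crop shows four empty rings on the stage, the knob (its bar almost along image x), and two hub-up gears in the yellow tray. I'll triangulate from these pixels.

```bash
python3 - <<'E'
from h import *
np.set_printoptions(precision=4,suppress=True)
P={"TL":((123,156.25),(380,196.7)),"TR":((149.25,158.25),(359.3,200.3)),"BL":((120.25,182.5),(371,181.7)),"BR":((146.75,184.25),(350,185)),
"knob":((155.75,217.3),(330,162.7)),"yel":((229.4,215.5),(276.8,187.5)),"grn":((243.7,217.2),(265.6,189.2)),"blu":((257.9,218.7),(254.1,190.9)),"red":((272,220.5),(242.8,192.9))}
for k,(a,b) in P.items(): print(k,*tri(a,b))
T=cv2.imread("pics/top0raw.png")[:,:,::-1]
c,m=comps(T,(0,0,0),(180,255,75),8,(328,186,380,236)); print("hubs",c)
for x in c: print(plane("top",x[0],.043))
c,m=comps(T,(0,0,60),(180,60,255),30,(328,186,380,236)); print("discs",c)
for nm,lo,hi in (("ytray",(22,100,60),(35,255,255)),("gtray",(45,100,40),(80,255,255))):
    c,m=comps(T,lo,hi,1500); x=c[-1][2] if nm=="ytray" else c[0][2]
    roi=np.zeros_like(m);roi[x[1]:x[1]+x[3],x[0]:x[0]+x[2]]=1
    r=cv2.minAreaRect(cv2.findNonZero(m*roi)); print(nm,r,plane("top",r[0],.018)); b=np.array([plane("top",p,.018)[:2] for p in cv2.boxPoints(r)]);print(b)
E
```

```text
TL [0.6271 0.324  0.0783] 3.180135490470902e-05
TR [0.6194 0.2388 0.0796] 0.00016659828655696864
BL [0.5418 0.3321 0.077 ] 0.0012110210947697936
BR [0.5342 0.2447 0.0795] 0.002118363123650506
knob [0.4247 0.2067 0.1145] 0.003954958725551577
yel [ 0.432  -0.0207  0.0537] 0.005148563808837424
grn [ 0.4262 -0.0664  0.0533] 0.0038147052738792086
blu [ 0.4208 -0.1125  0.0535] 0.0037953133224509724
red [ 0.4148 -0.1578  0.0513] 0.0026438300659547584
hubs []
discs [([340.8, 197.4], 254, [332, 188, 19, 19]), ([367.3, 223.8], 262, [358, 215, 20, 19])]
ytray ((353.5, 210.5), (51.0, 53.0), 90.0) [ 0.4475 -0.43    0.018 ]
[[ 0.5342 -0.344 ]
 [ 0.5323 -0.5219]
 [ 0.3618 -0.5152]
 [ 0.3638 -0.3393]]
gtray ((275.77716064453125, 155.96070861816406), (51.22285079956055, 52.19674301147461), 84.05313110351562) [ 0.6348 -0.1738  0.018 ]
[[ 0.7141 -0.0781]
 [ 0.7311 -0.2545]
 [ 0.5562 -0.2686]
 [ 0.5397 -0.0943]]
```

```bash
python3 - <<'E'
from h import *
np.set_printoptions(precision=4,suppress=True)
s=get_state();r=R.from_rotvec(s["tool_rot"]).as_matrix();print(r)
print("cam",ray("top",0,0)[0])
psi=np.arctan2(r[1,0],r[0,0]);print("psi",psi,"const",psi-s["q"][0]+s["q"][5])
for z in (.1145,.13,.1375):print(z,plane("top",(155.75,217.3),z),plane("scene",(330,162.7),z))
T=cv2.imread("pics/top0raw.png");S=cv2.imread("pics/scene0raw.png")
o=np.zeros((400,800,3),np.uint8)
o[:,:400]=np.clip(cv2.resize(T[200:240,135:175],(400,400),interpolation=cv2.INTER_CUBIC).astype(int)*2,0,255)
o[:,400:]=np.clip(cv2.resize(S[145:185,310:350],(400,400),interpolation=cv2.INTER_CUBIC).astype(int)*2,0,255)
cv2.imwrite("pics/knob.png",o)
E
```

```text
[[ 0.9411  0.338  -0.0005]
 [ 0.338  -0.9411  0.0019]
 [ 0.0002 -0.0019 -1.    ]]
cam [ 0.3185 -0.0947  1.6428]
psi 0.3447970540011352 const 1.5707943803249755
0.1145 [0.4254 0.2086 0.1145] [0.4244 0.2047 0.1145]
0.13 [0.4243 0.2055 0.13  ] [0.4395 0.1954 0.13  ]
0.1375 [0.4238 0.2041 0.1375] [0.4469 0.1909 0.1375]
```

View pics/knob.png

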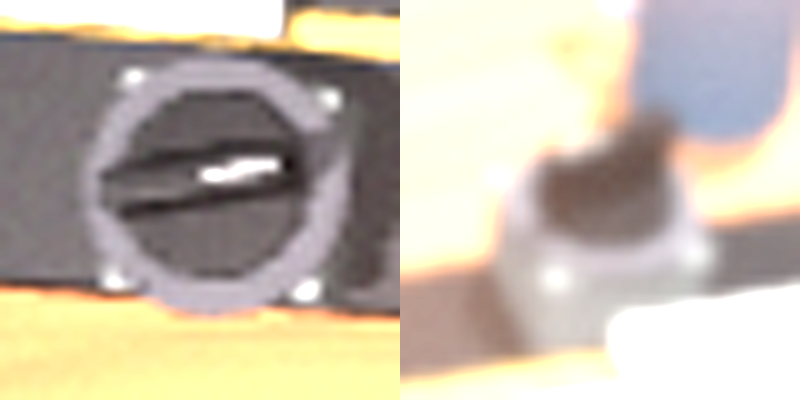

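The knob axis comes out near (0.4235, 0.210), with the bar at about 97° yaw. That agrees with the 150 mm offset from the stage centre. The stage top is at z≈0.0785.

```bash
python3 -m handwheel '[[0,0.53,-0.8,0,0],[0,0.53,-0.8,0,0],[0,0.53,-0.8,0,0],[0,0.53,-0.8,0,0],[0,0.53,-0.8,0,0],[0,0.53,-0.8,0,0],[0,0.53,-0.8,0,0],[0,0.53,-0.8,0,0],[0,0.53,-0.8,0,0],[0,0.53,-0.8,0,0],[0,0.53,-0.8,0,0],[0,0.53,-0.8,0,0]]' 30
python3 -m handwheel '[[0,0.53,-0.8,0,0],[0,0.53,-0.8,0,0],[0,0.53,-0.8,0,0],[0,0.53,-0.8,0,0],[0,0.53,-0.8,0,0],[0,0.53,-0.8,0,0],[0,0.53,-0.8,0,0],[0,0.53,-0.8,0,0],[0,0.53,-0.8,0,0],[0,0.53,-0.8,0,0]]'
python3 -m handwheel '[[0,0,0,0,-0.96],[0,0,0,0,-0.96],[0,0,0,0,-0.96],[0,0,0,0,-0.96],[0,0,0,0,-0.96],[0,0,0,0,-0.96],[0,0,0,0,-0.96],[0,0,0,0,-0.96],[0,0,0,0,-0.96],[0,0,0,0,-0.96],[0,0,0,0,0]]'
python3 - <<'E'
from h import *
s=get_state();print(s["q"],go([.4235,.210,.114]),np.degrees(np.arctan2(*R.from_rotvec(s["tool_rot"]).as_matrix()[[1,0],0])))
E
```

```text
time_s: 1.3
eef_pos: [0.3291, -0.1628, 0.2143]
tool_rot: [-3.095, -0.538, -0.0]
force: [1.8, 0.7, 0.7]
grip_width: 1.0
grip_force: 0.0
time_s: 2.3
eef_pos: [0.4204, 0.2101, 0.2142]
tool_rot: [3.095, 0.54, -0.001]
force: [0.3, -0.1, 0.3]
grip_width: 1.001
grip_force: 0.0
time_s: 3.4
eef_pos: [0.4203, 0.2084, 0.2142]
tool_rot: [-2.091, -2.344, 0.001]
force: [0.6, 0.5, 0.1]
grip_width: 1.0
grip_force: 0.0
[ 3.45700838e-01 -2.90457353e-01  2.03931807e+00  1.28560631e-06
  1.39360369e+00  2.31522415e-01] [0.03 0.09 2.5 ] 96.54193360259315
```

```bash
python3 -m handwheel '[[0,0.03,0.09,0.5,0],[0,0,0,0.5,0],[0,0,0,0.5,0],[0,0,0,0.5,0],[0,0,0,0.5,0],[0.5,0,0,0,0],[0.5,0,0,0,0],[0.5,0,0,0,0],[0.5,0,0,0,0],[0.5,0,0,0,0]]' 30
python3 - <<'E'
from h import *
im=snap("top");s=snap("scene")
o=np.zeros((400,800,3),np.uint8)
o[:,:400]=cv2.resize(im[190:240,130:180],(400,400),interpolation=cv2.INTER_CUBIC)
o[:,400:]=cv2.resize(s[130:190,305:365],(400,400),interpolation=cv2.INTER_CUBIC)
cv2.imwrite("pics/grip1.png",o[:,:,::-1])
E
```

```text
time_s: 4.4
eef_pos: [0.4248, 0.2103, 0.1158]
tool_rot: [2.091, 2.344, 0.003]
force: [-0.3, -0.3, 0.8]
grip_width: 0.638
grip_force: 0.0
```

View pics/grip1.png

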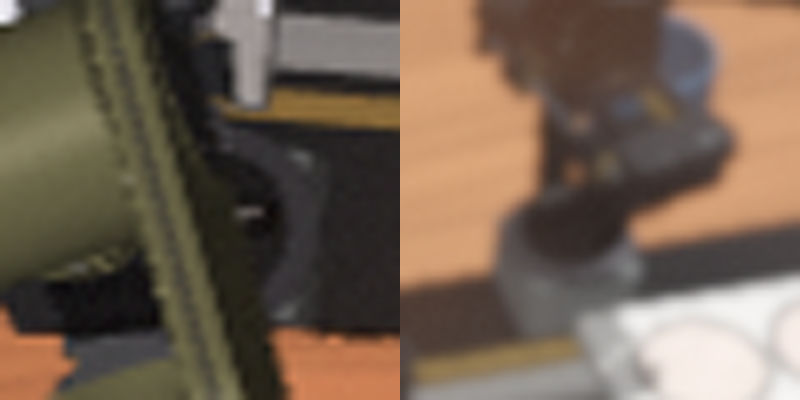

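The fingers straddle the knob bar (right half, around (585,220)), so I'll close on it.

```bash
python3 -m handwheel '[[1,0,0,0,0],[1,0,0,0,0],[1,0,0,0,0],[1,0,0,0,0],[1,0,0,0,0],[1,0,0,0,0],[1,0,0,0,0],[1,0,0,0,0],[1,0,0,0,0],[1,0,0,0,0]]' 15
python3 -c "
from h import *
s=get_state();print(s['force'],s['ft_torque'])"
```

```text
time_s: 5.5
eef_pos: [0.4205, 0.2098, 0.1145]
tool_rot: [-2.087, -2.34, 0.012]
force: [-13.0, -1.6, 8.8]
grip_width: 0.147
grip_force: 15.0
[-13.04516172  -1.58242817   8.84433645] [-0.3403284   2.18315445 -0.07277493]
```

```bash
python3 -m handwheel '[[1,0,-0.1,0,0],[1,0,0,0,0],[1,0,0,0,0]]' 25
python3 -m handwheel '[[1,0,0,0,-0.6],[1,0,0,0,-0.6],[1,0,0,0,-0.6],[1,0,0,0,-0.6],[1,0,0,0,0],[1,0,0,0,0]]'
python3 - <<'E'
from h import *
s=get_state();print(s['force'],s['ft_torque'],s["q"][5])
c,m=comps(snap("top"),(0,0,140),(180,50,255),300,(60,110,200,210));print(c)
E
```

```text
time_s: 5.8
eef_pos: [0.4203, 0.2098, 0.1145]
tool_rot: [2.091, 2.345, 0.001]
force: [2.1, 1.0, -2.5]
grip_width: 0.145
grip_force: 25.0
time_s: 6.4
eef_pos: [0.4197, 0.2096, 0.1145]
tool_rot: [-1.672, -2.658, 0.002]
force: [-1.4, -0.1, 0.6]
grip_width: 0.146
grip_force: 25.0
[-1.36128758 -0.06979931  0.596703  ] [0.08098792 0.21065771 0.08758075] -0.09968455384032006
[([69.5, 151.0], 907, [60, 129, 22, 47]), ([133.4, 168.8], 3257, [69, 138, 102, 65])]
```

```bash
python3 -m handwheel '[[1,0,0,0,-0.8],[1,0,0,0,-0.8],[1,0,0,0,-0.8],[1,0,0,0,-0.8],[1,0,0,0,-0.8],[1,0,0,0,-0.8],[1,0,0,0,0],[1,0,0,0,0]]'
python3 -c "
from h import *
s=get_state();print(s['force'],s['ft_torque'],s['q'][5],plane('top',(0,0),.0785)[:0]);cv2.imwrite('pics/a.png',snap('top')[:,:,::-1])"
python3 -m handwheel '[[1,0,0,0,-0.8],[1,0,0,0,-0.8],[1,0,0,0,-0.8],[1,0,0,0,-0.8],[1,0,0,0,-0.8],[1,0,0,0,-0.8],[1,0,0,0,0],[1,0,0,0,0]]'
python3 - <<'E'
from h import *
s=get_state();print(s['force'],s['ft_torque'],s["q"][5])
o=np.hstack([cv2.imread('pics/a.png')[100:250,60:220],snap("top")[100:250,60:220,::-1]])
cv2.imwrite('pics/ab.png',cv2.resize(o,None,fx=2.5,fy=2.5,interpolation=cv2.INTER_CUBIC))
E
```

```text
time_s: 7.25
eef_pos: [0.4188, 0.2086, 0.1145]
tool_rot: [-0.703, -3.059, 0.006]
force: [-6.0, -3.0, 4.0]
grip_width: 0.144
grip_force: 25.0
[-5.98075172 -2.98233447  3.9581777 ] [-0.54905388  0.89525273  0.0707225 ] -0.7703316935069279 []
time_s: 8.1
eef_pos: [0.4186, 0.2073, 0.1145]
tool_rot: [0.342, -3.117, 0.009]
force: [-6.4, -8.6, 5.3]
grip_width: 0.145
grip_force: 25.0
[-6.41600268 -8.58092169  5.29129374] [-1.40923244  1.01470683  0.05969465] -1.4405429972623223
```

View pics/ab.png

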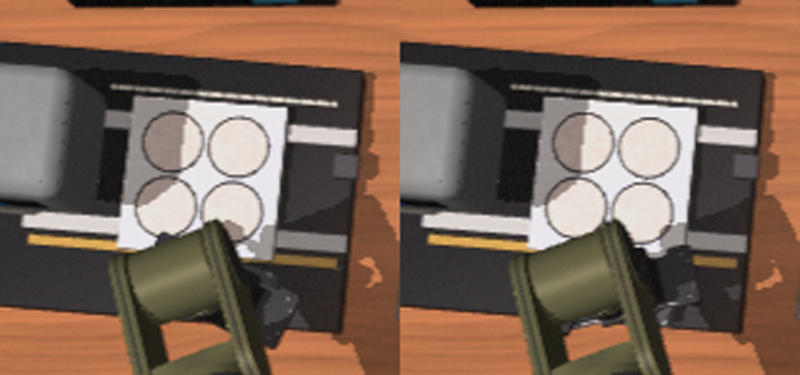

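The stage has moved about 34 mm away from the head (its right edge went from 287 to 297 px). I'll re-centre on the knob and keep winding.

```bash
python3 -m handwheel '[[1,0.06,-0.05,0,0],[1,0,0,0,-0.8],[1,0,0,0,-0.8],[1,0,0,0,-0.8],[1,0,0,0,-0.8],[1,0,0,0,-0.8],[1,0,0,0,0],[1,0,0,0,0]]'
python3 -c "
from h import *
s=get_state();print(s['force'],s['ft_torque'],s['q'][5])"
python3 -m handwheel '[[1,0,0,0,-0.8],[1,0,0,0,-0.8],[1,0,0,0,-0.8],[1,0,0,0,-0.8],[1,0,0,0,-0.8],[1,0,0,0,-0.4],[1,0,0,0,0],[1,0,0,0,0]]'
python3 - <<'E'
from h import *
s=get_state();print(s['force'],s['ft_torque'],s["q"][5])
E
```

```text
time_s: 8.95
eef_pos: [0.419, 0.2061, 0.1145]
tool_rot: [-1.186, 2.908, -0.004]
force: [3.5, -4.2, -3.0]
grip_width: 0.147
grip_force: 25.0
[ 3.5419574  -4.15754008 -2.95371344] [-0.66680128 -0.69741992  0.05794791] -2.0005607366027744
time_s: 9.75
eef_pos: [0.4201, 0.2056, 0.1145]
tool_rot: [-2.01, 2.413, -0.009]
force: [6.8, -6.0, -5.1]
grip_width: 0.146
grip_force: 25.0
[ 6.7960936  -5.95880479 -5.0976741 ] [-0.96815644 -1.40455182  0.05612282] -2.6148640908234873
```

```bash
python3 -m handwheel '[[0,0,0,0,0],[0,0,0,0,0],[0,0,0,0,0],[0,0,0,0,0],[0,0,0,0,0],[0,0,0,0,0],[0,0,0,0,0],[0,0,0,0,0]]'
python3 -m handwheel '[[0,0,0,0,1],[0,0,0,0,1],[0,0,0,0,1],[0,0,0,0,1],[0,0,0,0,1],[0,0,0,0,1],[0,0,0,0,1],[0,0,0,0,1],[0,0,0,0,1],[0,0,0,0,1],[0,0,0,0,1],[0,0,0,0,1]]'
python3 -m handwheel '[[0,0,0,0,1],[0,0,0,0,1],[0,0,0,0,1],[0,0,0,0,1],[0,0,0,0,1],[0,0,0,0,1],[0,0,0,0,1],[0,0,0,0,1],[0,0,0,0,1],[0,0,0,0,1],[0,0,0,0,0.5],[0,0,0,0,0]]'
python3 - <<'E'
from h import *
s=get_state();print(s['force'],s['ft_torque'],s["q"][5],go([.4203,.2077,.1145]))
E
```

```text
time_s: 10.55
eef_pos: [0.4182, 0.2072, 0.1146]
tool_rot: [2.014, -2.411, -0.0]
force: [-0.0, -0.3, -0.1]
grip_width: 0.761
grip_force: 0.0
time_s: 11.75
eef_pos: [0.4182, 0.2071, 0.1146]
tool_rot: [-0.453, -3.109, -0.0]
force: [0.0, 0.3, 1.1]
grip_width: 1.0
grip_force: 0.0
time_s: 12.95
eef_pos: [0.4183, 0.2071, 0.1147]
tool_rot: [2.411, 2.014, 0.0]
force: [-0.0, -0.2, -0.0]
grip_width: 0.998
grip_force: 0.0
[-0.03163556 -0.23179158 -0.027743  ] [-0.01998641 -0.04138635 -0.00176578] 0.5234319462241744 [0.02 0.05 0.  ]
```

```bash
python3 -m handwheel '[[1,0.02,0.05,0,0],[1,0,0,0,0],[1,0,0,0,0],[1,0,0,0,0],[1,0,0,0,0],[1,0,0,0,0],[1,0,0,0,0],[1,0,0,0,0],[1,0,0,0,0],[1,0,0,0,0],[1,0,0,0,0],[1,0,0,0,0]]' 25
python3 -m handwheel '[[1,0,0,0,0],[1,0,0,0,0],[1,0,0,0,-0.8],[1,0,0,0,-0.8],[1,0,0,0,-0.8],[1,0,0,0,-0.8],[1,0,0,0,0],[1,0,0,0,0]]'
python3 - <<'E'
from h import *
s=get_state();print(s['force'],s['ft_torque'],s["q"][5])
im=snap("top");cv2.imwrite('pics/c.png',cv2.resize(im[100:250,60:220,::-1],None,fx=2.5,fy=2.5,interpolation=cv2.INTER_CUBIC))
E
```

```text
time_s: 14.15
eef_pos: [0.4206, 0.2075, 0.1147]
tool_rot: [2.411, 2.014, 0.001]
force: [0.9, 0.4, 0.0]
grip_width: 0.148
grip_force: 25.0
time_s: 14.95
eef_pos: [0.4206, 0.2075, 0.1147]
tool_rot: [1.907, 2.496, 0.001]
force: [2.4, -1.5, -2.2]
grip_width: 0.146
grip_force: 25.0
[ 2.44250714 -1.45248759 -2.19664143] [-0.00757268 -0.55054247  0.11077645] 0.07813365078800433
```

View pics/c.png

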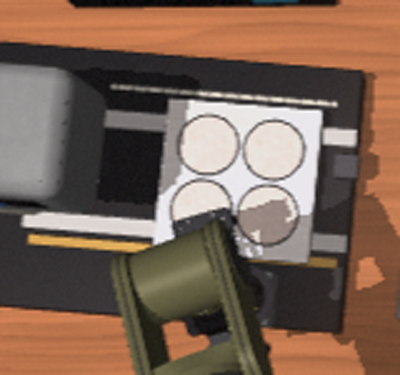

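The stage's right edge is at about x=322 and the stop block at 335, so there's roughly 10–14 mm to go.

```bash
for i in 1 2; do python3 -m handwheel '[[1,0,0,0,-0.6],[1,0,0,0,-0.6],[1,0,0,0,-0.6],[1,0,0,0,0],[1,0,0,0,0]]'
python3 -c "
from h import *
s=get_state();print(s['force'],s['ft_torque'],s['q'][5])"; done
python3 -m handwheel '[[1,0,0,0,-0.5],[1,0,0,0,-0.5],[1,0,0,0,0],[1,0,0,0,0]]'
python3 -c "
from h import *
s=get_state();print(s['force'],s['ft_torque'],s['q'][5])"
```

```text
time_s: 15.5
eef_pos: [0.4206, 0.2076, 0.1147]
tool_rot: [1.579, 2.715, 0.001]
force: [3.9, -0.1, -1.7]
grip_width: 0.143
grip_force: 25.0
[ 3.93354247 -0.05662423 -1.69863462] [-0.09204402 -0.77661125  0.05998692] -0.17291894707231625
time_s: 16.0
eef_pos: [0.4206, 0.2076, 0.1147]
tool_rot: [1.227, 2.891, 0.0]
force: [3.5, -0.3, -2.6]
grip_width: 0.144
grip_force: 25.0
[ 3.50063305 -0.2509807  -2.61564241] [ 0.00582524 -0.9250393   0.05961693] -0.42394950212638555
time_s: 16.4
eef_pos: [0.4206, 0.2076, 0.1147]
tool_rot: [1.022, 2.97, 0.0]
force: [4.2, -0.3, -3.3]
grip_width: 0.148
grip_force: 25.0
[ 4.23616417 -0.32245    -3.26313691] [ 0.01689682 -1.05750047  0.03345555] -0.5637950122853287
```

```bash
for i in 1 2; do python3 -m handwheel '[[1,0,0,0,-0.5],[1,0,0,0,-0.5],[1,0,0,0,0],[1,0,0,0,0]]' | grep tool_rot
python3 -c "
from h import *
s=get_state();print(s['force'],s['ft_torque'],s['q'][5])"; done
python3 - <<'E'
from h import *
im=snap("top");cv2.imwrite('pics/d.png',cv2.resize(im[120:230,110:220,::-1],None,fx=4,fy=4,interpolation=cv2.INTER_CUBIC))
E
```

```text
tool_rot: [0.813, 3.034, 0.0]
[ 5.29568803  0.28606293 -3.73380913] [-0.02537721 -1.08940312  0.0791236 ] -0.7028821122817132
tool_rot: [0.6, 3.083, 0.0]
[ 4.40779227  0.43139535 -3.80763448] [ 0.04470436 -1.12423434  0.06974921] -0.8425099164914647
```

View pics/d.png

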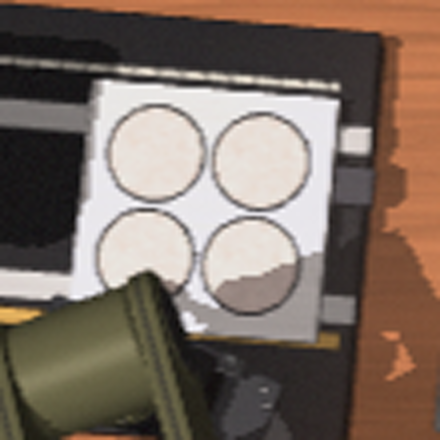

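The stage edge is about at the stop block (x≈335 against 340). I'll continue in small steps until the torque rises.

```bash
for i in 1 2 3; do python3 -m handwheel '[[1,0,0,0,-0.5],[1,0,0,0,0],[1,0,0,0,0]]' | grep tool_rot
python3 -c "
from h import *
s=get_state();print(s['force'],s['ft_torque'],s['q'][5])"; done
```

```text
tool_rot: [0.491, 3.102, 0.0]
[ 5.57827579  0.46251915 -3.50218034] [-0.02211408 -1.12675463  0.14085227] -0.9123612646038073
tool_rot: [0.383, 3.117, 0.0]
[ 4.84759423 -0.47110173 -2.82750407] [ 0.05749897 -1.11279067  0.06306515] -0.98212915095425
tool_rot: [0.274, 3.129, 0.0]
[ 4.72332317 -0.44298232 -3.36253414] [ 0.07189712 -1.08931522  0.04046317] -1.0519427445487368
```

```bash
for i in 1 2 3 4; do python3 -m handwheel '[[1,0,0,0,-0.5],[1,0,0,0,0],[1,0,0,0,0]]' | grep grip_width
python3 -c "
from h import *
s=get_state();print(s['ft_torque'],s['q'][5]);cv2.imwrite('pics/e$i.png',snap('top')[:,:,::-1])"; done
python3 - <<'E'
import cv2,numpy as np
# stage right edge along row through the upper rings
for i in (1,2,3,4):
    g=cv2.imread(f"pics/e{i}.png").astype(int).sum(2)/3
    for r in (150,160):
        row=g[r,175:205]; k=np.argmax(row[:-1]-row[1:]); print(i,r,row.astype(int)[10:28])
E
```

```text
grip_width: 0.148
[ 0.0295583  -1.15509358  0.0791814 ] -1.1217679422291018
grip_width: 0.151
[ 0.06379842 -0.93112493 -0.58596241] -1.1908675535838391
grip_width: 0.165
[ 0.13068591 -0.3609404  -0.63063267] -1.2618286723363727
grip_width: 0.177
[ 0.21695375  0.34887754 -0.814544  ] -1.3318943264871679
1 150 [229 231 231 231 232 231 232 232 232 232 197  54  43  46  50  57  55  49]
1 160 [224 223 222 191 170 231 232 232 231 199  63  41  44  50  58  62  50  37]
2 150 [228 231 231 231 232 232 232 232 232 232 199  71  44  43  50  60  57  47]
2 160 [222 224 223 185 160 232 232 232 232 200  73  43  41  51  60  58  50  36]
3 150 [228 232 231 232 232 231 232 232 232 231 200  72  42  44  51  59  53  48]
3 160 [222 223 223 185 161 232 232 231 231 199  72  44  44  49  60  58  52  37]
4 150 [230 232 231 231 232 232 232 233 232 232 201  71  43  46  50  57  55  47]
4 160 [223 223 223 187 159 231 232 231 232 201  72  43  41  50  59  58  51  38]
```

The knob is hard against its zero stop: the torque jumped and the stage stopped moving. I'll take out the twist, open and lift.

```bash
python3 -m handwheel '[[1,0,0,0,0.8],[1,0,0,0,0],[0,0,0,0,0],[0,0,0,0,0],[0,0,0,0,0],[0,0,0,0,0],[0,0,0,0,0],[0,0,0,0,0],[0,0,0,0,0]]'
python3 -m handwheel '[[0,0,0,-0.8,0],[0,0,0,-0.8,0],[0,0,0,-0.8,0],[0.6,0,0,-0.6,0],[1,0,0,0,0]]'
python3 - <<'E'
from h import *
s=get_state();r=R.from_rotvec(s["tool_rot"]).as_matrix();print(s["q"],np.degrees(np.arctan2(r[1,0],r[0,0])),go([.430,-.0205,s["eef_pos"][2]]))
g=snap("top").astype(int).sum(2)/3;print(g[150,185:203].astype(int),g[160,185:203].astype(int))
E
```

```text
time_s: 20.45
eef_pos: [0.4203, 0.2075, 0.1146]
tool_rot: [0.007, 3.142, -0.0]
force: [0.9, -0.3, 0.0]
grip_width: 0.688
grip_force: 0.0
time_s: 20.95
eef_pos: [0.4225, 0.2083, 0.2393]
tool_rot: [0.006, 3.134, 0.004]
force: [-1.4, -0.1, 0.0]
grip_width: 0.885
grip_force: 0.0
[ 3.44113763e-01 -3.06533658e-01  2.00995060e+00 -7.24482303e-05
  1.43005941e+00 -1.22253160e+00] 179.76214012780162 [-0.21 -5.72 -0.01]
[229 232 231 231 232 232 232 233 231 232 201  71  43  44  52  57  56  45] [223 223 224 186 160 232 232 232 232 199  72  44  43  50  58  57  51  37]
```

```bash
python3 -m handwheel '[[1,-0.2,-0.92,0,0],[1,0,-0.96,0,0],[1,0,-0.96,0,0],[1,0,-0.96,0,0],[1,0,-0.96,0,0],[1,0,-0.96,0,0],[1,0,0,0.9,0],[1,0,0,0.9,0],[1,0,0,0.9,0],[1,0,0,0.9,0],[1,0,0,0.6,0],[1,0,0,0,0]]'
python3 - <<'E'
from h import *
s=get_state();print(s["eef_pos"],s["force"],plane("top",(229.4,215.5),.0535),plane("top",(243.7,217.2),.0535),plane("top",(257.9,218.7),.0535))
t=snap("top");sc=snap("scene")
o=np.zeros((400,800,3),np.uint8)
o[:,:400]=cv2.resize(t[190:240,210:260],(400,400),interpolation=cv2.INTER_CUBIC)
o[:,400:]=cv2.resize(sc[155:215,240:300],(400,400),interpolation=cv2.INTER_CUBIC)
cv2.imwrite("pics/key.png",o[:,:,::-1])
E
```

```text
time_s: 22.2
eef_pos: [0.423, -0.0206, 0.0614]
tool_rot: [-0.007, -3.131, -0.003]
force: [-1.6, -1.2, 1.9]
grip_width: -0.001
grip_force: 0.9
[ 0.42296564 -0.02057491  0.06140445] [-1.59359704 -1.16939296  1.87904718] [ 0.43286699 -0.01819813  0.0535    ] [ 0.42681961 -0.06461723  0.0535    ] [ 0.42142821 -0.11070399  0.0535    ]
```

View pics/key.png

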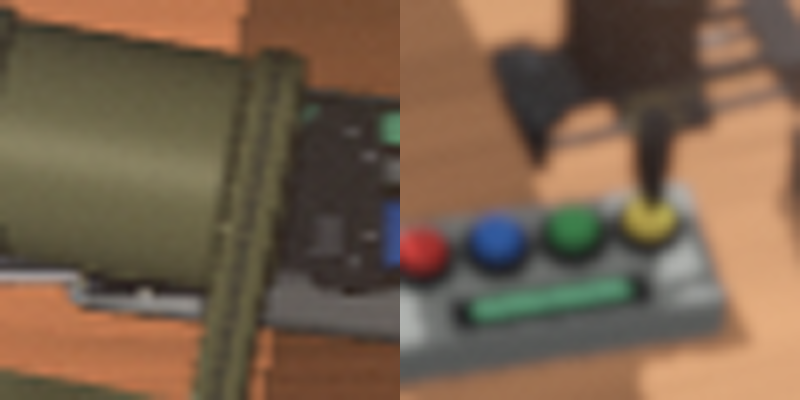

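The tip is just above the yellow key at the right half's (650,215), a little low in x.

```bash
python3 -m handwheel '[[1,-0.18,0.02,0,0],[1,0,0,0,0],[1,0,0,0,0]]'
python3 -m handwheel '[[1,0,0,0.1,0],[1,0,0,0.1,0],[1,0,0,0,0]]'
python3 -m handwheel '[[1,0,0,0.1,0],[1,0,0,0,0],[1,0,0,0,0]]'
```

```text
time_s: 22.6
eef_pos: [0.4357, -0.0206, 0.0679]
tool_rot: [0.006, 3.139, -0.001]
force: [0.2, 0.4, -0.0]
grip_width: 0.005
grip_force: 0.0
time_s: 22.9
eef_pos: [0.4351, -0.0206, 0.0589]
tool_rot: [0.007, 3.14, -0.0]
force: [0.9, 0.1, 4.1]
grip_width: 0.003
grip_force: 1.6
time_s: 23.2
eef_pos: [0.4353, -0.0206, 0.0561]
tool_rot: [0.007, 3.141, -0.0]
force: [-3.2, 0.7, 10.8]
grip_width: 0.005
grip_force: 5.3
```

```bash
python3 -m handwheel '[[1,0,0,-0.4,0],[1,0.13,0.03,0,0],[1,0,0,0,0],[1,0,0,0,0]]'
python3 -m handwheel '[[1,0,0,0.15,0],[1,0,0,0.15,0],[1,0,0,0.1,0],[1,0,0,0,0],[1,0,0,0,0]]'
for i in 1 2; do python3 -m handwheel '[[1,0,0,0.05,0],[1,0,0,0,0],[1,0,0,0,0]]' | egrep 'eef|^force'; done
```

```text
time_s: 23.6
eef_pos: [0.4282, -0.0191, 0.0694]
tool_rot: [-0.007, -3.14, -0.001]
force: [-0.6, -0.6, 0.0]
grip_width: 0.004
grip_force: 0.0
time_s: 24.1
eef_pos: [0.4294, -0.0193, 0.0561]
tool_rot: [-0.007, -3.139, -0.0]
force: [-7.8, 1.0, 14.9]
grip_width: 0.005
grip_force: 7.4
eef_pos: [0.4295, -0.0192, 0.0558]
force: [-12.8, 1.7, 25.6]
eef_pos: [0.4296, -0.0193, 0.0556]
force: [-18.8, 3.5, 39.4]
```

The yellow key bottomed out at z≈0.0556. I'll lift and measure the gears.

```bash
python3 -m handwheel '[[1,0,0,-0.5,0],[0.6,0,0,-0.9,0],[0,0,0,-0.9,0],[0,0,0,-0.9,0],[0,0,0,-0.9,0],[0,0,0,-0.5,0],[0,0,0,0,0],[0,0,0,0,0]]'
cat > gears.py <<'E'
from h import *
np.set_printoptions(precision=4,suppress=True)
def gears(z=.017,roi=(326,184,384,240)):
    im=snap("top");c,m=comps(im,(0,0,60),(180,70,255),100,roi)
    out=[]
    for x in c:
        k=np.zeros_like(m);a=x[2];k[a[1]:a[1]+a[3],a[0]:a[0]+a[2]]=255
        (u,v),rad=cv2.minEnclosingCircle(cv2.findNonZero(m&k));out.append(((u,v),rad,plane("top",(u,v),z)))
    return out
if __name__=="__main__":
    for g in gears(): print(g, go([g[2][0],g[2][1],.25]))
    s=get_state();print(s["eef_pos"],s["q"])
    # hub centre from scene + top at hub top z=.043
    im=snap("scene");c,m=comps(im,(0,0,0),(180,255,80),5,(148,198,208,250));print(c)
    im=snap("top");c,m=comps(im,(0,0,0),(180,255,110),5,(326,184,384,240));print(c)
E
python3 gears.py
```

```text
time_s: 25.5
eef_pos: [0.4291, -0.0192, 0.2333]
tool_rot: [-0.007, -3.14, -0.0]
force: [0.6, -0.2, -0.4]
grip_width: 0.535
grip_force: 0.0
((340.862060546875, 197.44827270507812), 9.487618446350098, array([ 0.4919, -0.3894,  0.017 ])) [-1.62 -9.25 -0.45]
((367.5, 223.5), 9.924817085266113, array([ 0.4038, -0.4754,  0.017 ])) [  0.57 -11.41  -0.44]
[ 0.4285 -0.0191  0.2324] [-0.1699 -0.4024  2.0922  0.      1.4551 -1.7365]
[([161.8, 216.0], 10, [160, 215, 4, 3]), ([189.2, 227.6], 8, [188, 227, 4, 3])]
[([341.6, 196.8], 60, [338, 193, 9, 9]), ([368.4, 223.2], 64, [364, 219, 10, 9])]
```

```bash
python3 -m handwheel '[[0,-0.14,-0.84,0,0],[0,-0.14,-0.84,0,0],[0,-0.14,-0.84,0,0],[0,-0.14,-0.84,0,0],[0,-0.14,-0.84,0,0],[0,-0.14,-0.84,0,0],[0,-0.14,-0.84,0,0],[0,-0.14,-0.84,0,0],[0,-0.14,-0.84,0,0],[0,-0.14,-0.84,0,0],[0,-0.14,-0.84,0,0],[0,0,0,0,0]]' 30
python3 -m handwheel '[[0,0,0,0,0],[0,0,0,0,0],[0,0,0,0,0]]'
python3 - <<'E'
from h import *
np.set_printoptions(precision=4,suppress=True)
print(go([.490,-.391,.021]),get_state()["q"])
im=snap("top");s=snap("scene");cv2.imwrite("pics/t1.png",im[:,:,::-1])
g=cv2.cvtColor(im,cv2.COLOR_RGB2GRAY)[120:215,110:205]
g=cv2.resize(g,None,fx=4,fy=4,interpolation=cv2.INTER_CUBIC)
c=cv2.HoughCircles(g,cv2.HOUGH_GRADIENT,1,60,param1=120,param2=25,minRadius=40,maxRadius=60)
for x in c[0]:
    uv=((x[0]+.5)/4-.5+110,(x[1]+.5)/4-.5+120);print(uv,x[2],plane("top",uv,.0785))
o=np.hstack([cv2.cvtColor(g,cv2.COLOR_GRAY2BGR),cv2.resize(s[150:245,305:400,::-1],(380,380),interpolation=cv2.INTER_CUBIC)])
for x in c[0]: cv2.circle(o,(int(x[0]),int(x[1])),int(x[2]),(0,0,255),1);cv2.circle(o,(int(x[0]),int(x[1])),2,(0,0,255),-1)
cv2.imwrite("pics/rings.png",o)
E
```

```text
time_s: 26.85
eef_pos: [0.4886, -0.3918, 0.2318]
tool_rot: [-0.012, -3.139, -0.003]
force: [0.1, -0.4, 0.4]
grip_width: 0.998
grip_force: 0.0
time_s: 27.15
eef_pos: [0.4893, -0.3879, 0.2343]
tool_rot: [-0.005, -3.141, -0.001]
force: [-0.5, 0.1, 0.8]
grip_width: 1.002
grip_force: 0.0
[-0.02 -0.08  5.33] [-0.7563  0.0574  1.6882  0.0002  1.3967 -2.324 ]
(np.float32(174.25), np.float32(186.0)) 50.5 [0.5281 0.1575 0.0785]
(np.float32(150.25), np.float32(157.75)) 51.2 [0.6212 0.2358 0.0785]
(np.float32(147.5), np.float32(184.0)) 45.7 [0.5355 0.2435 0.0785]
(np.float32(176.5), np.float32(160.0)) 45.4 [0.6129 0.1508 0.0785]
```

View pics/rings.png

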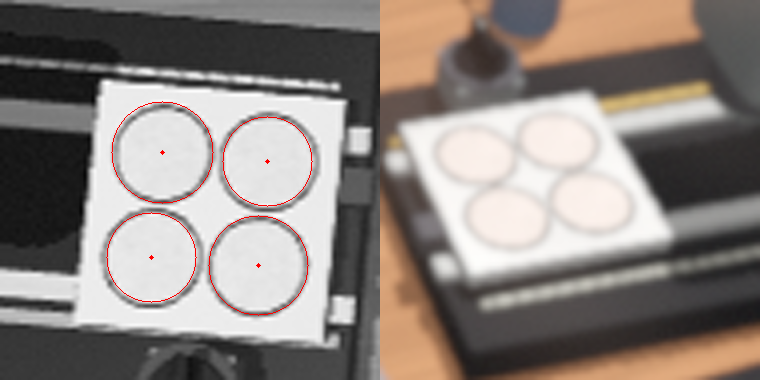

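The four rings are clear (crop px about (161,153), (268,162), (152,258), (258,265)), with the stage centre near (0.574, 0.197) and yaw −5°. I'll grasp gear A.

```bash
python3 -m handwheel '[[0,0,-0.08,0.9,0],[0,0,0,0.9,0],[0,0,0,0.9,0],[0,0,0,0.9,0],[0,0,0,0.7,0],[0,0,0,0.5,0],[0,0,0,0.4,0],[0,0,0,0,0],[0,0,0,0,0]]'
python3 -c "
from h import *
print(go([.490,-.391,.021]))"
```

```text
time_s: 28.15
eef_pos: [0.4898, -0.3924, 0.0274]
tool_rot: [0.006, 3.141, -0.001]
force: [-0.3, -0.9, -0.5]
grip_width: 1.0
grip_force: 0.0
[-0.    0.04  0.16]
```

```bash
python3 -m handwheel '[[0,0,0.03,0.15,0],[0.3,0,0,0,0],[0.5,0,0,0,0],[0.6,0,0,0,0],[1,0,0,0,0],[1,0,0,0,0],[1,0,0,0,0],[1,0,0,0,0],[1,0,0,0,0],[1,0,0,0,0],[1,0,0,0,0],[1,0,0,0,0]]' 8
python3 -m handwheel '[[1,0,0,0,0],[1,0,0,0,0],[1,0,0,0,0],[1,0,0,0,0]]' 30
```

```text
time_s: 29.35
eef_pos: [0.4894, -0.3913, 0.0207]
tool_rot: [0.007, 3.142, -0.0]
force: [1.0, -0.4, -0.4]
grip_width: 0.312
grip_force: 8.0
time_s: 29.75
eef_pos: [0.4894, -0.3912, 0.0207]
tool_rot: [0.007, 3.142, -0.0]
force: [0.0, -1.8, -1.2]
grip_width: 0.31
grip_force: 30.0
```

```bash
python3 -m handwheel '[[1,0,0,-0.4,0],[1,0,0,-0.8,0],[1,0,0,-0.9,0],[1,0,0,-0.9,0],[1,0,0,-0.9,0],[1,0,0,-0.6,0],[1,-0.06,0.5,0,0],[1,-0.06,0.8,0,0],[1,-0.06,0.85,0,0],[1,-0.06,0.85,0,0],[1,-0.06,0.85,0,0],[1,-0.06,0.85,0,0]]'
python3 -m handwheel '[[1,-0.06,0.85,0,0],[1,-0.06,0.85,0,0],[1,-0.06,0.85,0,0],[1,-0.06,0.85,0,0],[1,-0.06,0.85,0,0],[1,-0.06,0.85,0,0],[1,-0.06,0.85,0,0],[1,-0.06,0.85,0,0],[1,-0.06,0.85,0,0],[1,0,0.85,0,0],[1,0,0,0,0],[1,0,0,0,0]]'
python3 - <<'E'
from h import *
s=get_state();print(go([.526,.157,.125]),s["force"],s["q"])
E
```

```text
time_s: 30.95
eef_pos: [0.5033, -0.2002, 0.1991]
tool_rot: [-0.006, -3.139, -0.003]
force: [-0.4, -1.2, -2.7]
grip_width: 0.308
grip_force: 30.0
time_s: 32.15
eef_pos: [0.526, 0.1377, 0.1993]
tool_rot: [-0.003, -3.139, 0.001]
force: [0.8, 0.2, -3.1]
grip_width: 0.308
grip_force: 30.0
[-0.    0.48  1.86] [ 0.75096823  0.15534655 -3.14796854] [ 1.57283338e-01 -9.98973403e-02  1.90205125e+00 -1.33875824e-04
  1.34227635e+00 -1.41156562e+00]
```

```bash
python3 -m handwheel '[[1,0,0.48,0.3,0],[1,0,0,0.5,0],[1,0,0,0.5,0],[1,0,0,0.5,0],[1,0,0,0.3,0],[1,0,0,0,0],[1,0,0,0,0]]'
python3 -m handwheel '[[1,0,0,0.1,0],[1,0,0,0.1,0],[1,0,0,0.1,0],[1,0,0,0.05,0],[1,0,0,0,0],[1,0,0,0,0]]'
```

```text
time_s: 32.85
eef_pos: [0.5278, 0.1555, 0.117]
tool_rot: [0.008, 3.142, -0.0]
force: [1.6, -0.1, -2.4]
grip_width: 0.306
grip_force: 30.0
time_s: 33.45
eef_pos: [0.5277, 0.156, 0.1026]
tool_rot: [-0.007, -3.142, -0.0]
force: [0.4, -0.7, -2.6]
grip_width: 0.307
grip_force: 30.0
```

```bash
for i in 1 2 3; do python3 -m handwheel '[[1,0,0,0.05,0],[1,0,0,0,0]]'|egrep 'eef|^force'; done
```

```text
eef_pos: [0.5276, 0.1559, 0.1005]
force: [0.2, 1.0, -2.5]
eef_pos: [0.5275, 0.1559, 0.0984]
force: [0.3, -0.4, -3.2]
eef_pos: [0.5275, 0.1559, 0.0963]
force: [-0.2, -0.8, -3.4]
```

```bash
for i in 1 2 3 4; do python3 -m handwheel '[[1,0,0,0.03,0],[1,0,0,0,0]]'|egrep 'eef|^force'; done
```

```text
eef_pos: [0.5278, 0.1559, 0.0956]
force: [0.4, -0.5, -1.4]
eef_pos: [0.5279, 0.1559, 0.0956]
force: [-3.7, -1.5, 5.4]
eef_pos: [0.5279, 0.1559, 0.0956]
force: [-6.1, -2.1, 10.7]
eef_pos: [0.5279, 0.1559, 0.0955]
force: [-10.1, -2.0, 16.4]
```

The gear touches down at TCP 0.0956. I'll relax, release and lift.

```bash
python3 -m handwheel '[[1,0,0,-0.07,0],[1,0,0,0,0],[0.6,0,0,0,0],[0.5,0,0,0,0],[0.4,0,0,0,0],[0.3,0,0,0,0],[0.2,0,0,0,0],[0.2,0,0,0,0]]'
python3 -m handwheel '[[0.2,0,0,-0.3,0],[0.2,0,0,-0.6,0],[0.2,0,0,-0.9,0],[0.2,0,0,-0.9,0],[0,0,0,-0.8,0],[0,0,-0.8,0,0],[0,0,-0.8,0,0],[0,0,-0.8,0,0],[0,0,-0.8,0,0],[0,0,-0.8,0,0],[0,0,0,0,0],[0,0,0,0,0]]'
cat > ck.py <<'E'
from gears import *
import sys
for g in gears(): print("tray gear",g)
s=get_state();print(s["eef_pos"])
T=snap("top");S=snap("scene")
o=np.zeros((400,800,3),np.uint8)
o[:,:400]=cv2.resize(T[125:215,115:205],(400,400),interpolation=cv2.INTER_CUBIC)
o[:,400:]=cv2.resize(S[150:240,305:395],(400,400),interpolation=cv2.INTER_CUBIC)
cv2.imwrite(f"pics/{sys.argv[1]}.png",o[:,:,::-1])
E
python3 ck.py s1
```

```text
time_s: 35.65
eef_pos: [0.5277, 0.1559, 0.0945]
tool_rot: [-0.007, -3.141, 0.0]
force: [0.2, -0.3, 1.2]
grip_width: 0.754
grip_force: 0.0
time_s: 36.85
eef_pos: [0.5272, -0.0044, 0.2355]
tool_rot: [0.009, 3.141, 0.001]
force: [0.4, 0.4, -0.9]
grip_width: 1.001
grip_force: 0.0
tray gear ((367.5, 223.5), 9.924817085266113, array([ 0.4038, -0.4754,  0.017 ]))
[ 0.5271 -0.0038  0.2354]
```

View pics/s1.png

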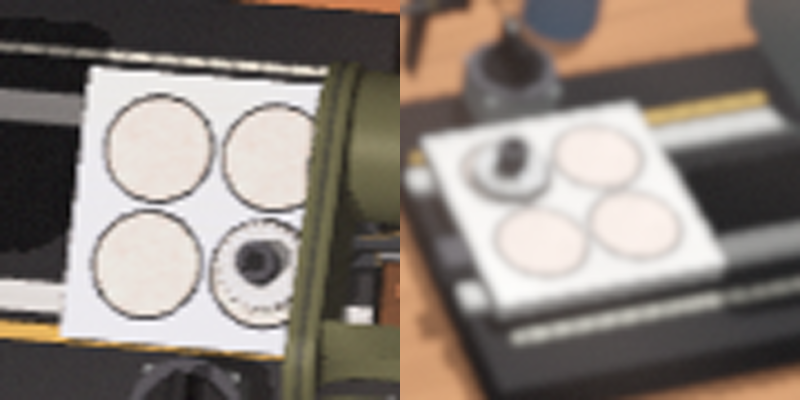

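Gear A sits hub up within its ring (left half, ring around (262,272)). Now gear B.

```bash
python3 -m handwheel '[[0,0.22,-0.5,0,0],[0,0.22,-0.85,0,0],[0,0.22,-0.85,0,0],[0,0.22,-0.85,0,0],[0,0.22,-0.85,0,0],[0,0.22,-0.85,0,0],[0,0.22,-0.85,0,0],[0,0.22,-0.85,0,0],[0,0.22,-0.85,0,0],[0,0.22,-0.85,0,0],[0,0.22,-0.85,0,0],[0,0.22,-0.85,0,0]]'
python3 -m handwheel '[[0,0.22,-0.85,0,0],[0,0.22,-0.85,0,0],[0,0,-0.3,0,0],[0,0,0,0,0],[0,0,0,0,0]]'
python3 -c "
from h import *
print(go([.403,-.476,.0207]),get_state()['q'])"
```

```text
time_s: 38.2
eef_pos: [0.4201, -0.3981, 0.2348]
tool_rot: [0.004, 3.141, 0.0]
force: [0.0, 1.6, 0.2]
grip_width: 1.004
grip_force: 0.0
time_s: 38.7
eef_pos: [0.4026, -0.4764, 0.2344]
tool_rot: [-0.005, -3.142, -0.002]
force: [-0.4, 0.3, 0.3]
grip_width: 1.0
grip_force: 0.0
[-0.01  0.    5.34] [-9.55450642e-01  5.58344456e-02  1.68960353e+00  5.89885185e-04
  1.39708590e+00 -2.52328483e+00]
```

```bash
python3 -m handwheel '[[0,0,0,0.9,0],[0,0,0,0.9,0],[0,0,0,0.9,0],[0,0,0,0.9,0],[0,0,0,0.7,0],[0,0,0,0.5,0],[0,0,0,0.4,0],[0,0,0,0.08,0],[0,0,0,0,0],[0,0,0,0,0]]'
python3 -c "
from h import *
print(go([.403,-.476,.0207]))"
```

```text
time_s: 39.7
eef_pos: [0.4027, -0.4782, 0.025]
tool_rot: [0.006, 3.14, -0.003]
force: [-0.5, -0.3, -0.1]
grip_width: 1.003
grip_force: 0.0
[-0.01  0.06  0.11]
```

```bash
python3 -m handwheel '[[0,0,0.06,0.1,0],[0.3,0,0,0,0],[0.5,0,0,0,0],[0.6,0,0,0,0],[1,0,0,0,0],[1,0,0,0,0],[1,0,0,0,0],[1,0,0,0,0],[1,0,0,0,0],[1,0,0,0,0],[1,0,0,0,0],[1,0,0,0,0]]' 8
python3 -m handwheel '[[1,0,0,0,0],[1,0,0,0,0],[1,0,0,0,0],[1,0,0,0,0],[1,0,0,-0.4,0],[1,0,0,-0.8,0],[1,0,0,-0.9,0],[1,0,0,-0.9,0],[1,0,0,-0.9,0],[1,0,0,-0.6,0],[1,0,0,0,0],[1,0,0,0,0]]' 30
python3 -c "
from h import *
print(go([.610,.151,.2]),get_state()['force'])"
```

```text
time_s: 40.9
eef_pos: [0.4018, -0.4754, 0.0195]
tool_rot: [0.007, 3.141, -0.001]
force: [-0.1, -1.6, -0.9]
grip_width: 0.313
grip_force: 8.0
time_s: 42.1
eef_pos: [0.4016, -0.4746, 0.1992]
tool_rot: [-0.007, -3.141, -0.001]
force: [-0.2, 0.0, -4.7]
grip_width: 0.31
grip_force: 30.0
[-5.140e+00  1.566e+01 -1.000e-02] [-0.24967963  0.02028101 -4.6642116 ]
```

```bash
python3 -m handwheel '[[1,-0.27,0.5,0,0],[1,-0.27,0.82,0,0],[1,-0.27,0.82,0,0],[1,-0.27,0.82,0,0],[1,-0.27,0.82,0,0],[1,-0.27,0.82,0,0],[1,-0.27,0.82,0,0],[1,-0.27,0.82,0,0],[1,-0.27,0.82,0,0],[1,-0.27,0.82,0,0],[1,-0.27,0.82,0,0],[1,-0.27,0.82,0,0]]'
python3 -m handwheel '[[1,-0.27,0.82,0,0],[1,-0.27,0.82,0,0],[1,-0.27,0.82,0,0],[1,-0.27,0.82,0,0],[1,-0.27,0.82,0,0],[1,-0.27,0.82,0,0],[1,-0.27,0.82,0,0],[1,0,0.4,0,0],[1,0,0,0,0],[1,0,0,0,0],[1,0,0,0,0]]'
python3 -c "
from h import *
print(go([.611,.150,.105]))"
```

```text
time_s: 43.3
eef_pos: [0.5315, -0.0929, 0.1961]
tool_rot: [-0.007, -3.136, -0.003]
force: [0.3, 0.1, -3.5]
grip_width: 0.313
grip_force: 30.0
time_s: 44.4
eef_pos: [0.609, 0.1492, 0.1985]
tool_rot: [-0.008, -3.14, 0.001]
force: [0.5, 0.6, -3.3]
grip_width: 0.311
grip_force: 30.0
[-0.05  0.02  2.34]
```

```bash
python3 -m handwheel '[[1,-0.05,0.02,0.4,0],[1,0,0,0.6,0],[1,0,0,0.6,0],[1,0,0,0.4,0],[1,0,0,0.2,0],[1,0,0,0.1,0],[1,0,0,0,0],[1,0,0,0,0]]' | egrep 'eef|^force'
for i in 1 2 ; do python3 -m handwheel '[[1,0,0,0.05,0],[1,0,0,0.05,0],[1,0,0,0,0]]'|egrep 'eef|^force'; done
```

```text
eef_pos: [0.6126, 0.1513, 0.1088]
force: [0.6, 0.1, -2.6]
eef_pos: [0.6116, 0.1512, 0.1035]
force: [0.2, -0.9, -2.7]
eef_pos: [0.6113, 0.1511, 0.0989]
force: [0.4, 0.3, -3.3]
```

```bash
for i in 1 2 3 4 5; do python3 -m handwheel '[[1,0,0,0.04,0],[1,0,0,0,0]]'|egrep 'eef|^force'; done
```

```text
eef_pos: [0.6115, 0.1511, 0.0976]
force: [-0.0, 0.5, -2.8]
eef_pos: [0.6116, 0.1511, 0.096]
force: [0.4, 0.4, -3.2]
eef_pos: [0.6117, 0.1512, 0.0946]
force: [0.5, -0.7, -3.1]
eef_pos: [0.6118, 0.1512, 0.0944]
force: [-4.9, -1.0, 4.4]
eef_pos: [0.6118, 0.1512, 0.0944]
force: [-8.5, -1.7, 12.2]
```

```bash
python3 -m handwheel '[[1,0,0,-0.07,0],[1,0,0,0,0],[0.6,0,0,0,0],[0.5,0,0,0,0],[0.4,0,0,0,0],[0.3,0,0,0,0],[0.2,0,0,0,0],[0.2,0,0,0,0]]'
python3 -m handwheel '[[0.2,0,0,-0.3,0],[0.2,0,0,-0.6,0],[0.2,0,0,-0.9,0],[0.2,0,0,-0.9,0],[0.3,0,0,-0.6,0],[0.6,0.6,-0.7,0,0],[1,0.6,-0.7,0,0],[1,0.6,-0.7,0,0],[1,0.6,-0.7,0,0],[1,0.6,-0.7,0,0],[1,0.6,-0.7,0,0],[1,0.6,-0.7,0,0]]'
python3 -m handwheel '[[1,0.4,-0.5,0,0],[1,0,0,0,0],[1,0,0,0,0]]'
python3 ck.py s2; python3 -c "
from h import *
print(go([.424,-.0655,.070]), [plane('top',p,.0615) for p in ((229.4,215.5),(243.7,217.2),(257.9,218.7))])"
```

```text
time_s: 47.6
eef_pos: [0.6117, 0.1511, 0.0942]
tool_rot: [0.007, 3.142, 0.0]
force: [-0.2, 0.0, 0.2]
grip_width: 0.756
grip_force: 0.0
time_s: 48.8
eef_pos: [0.442, -0.045, 0.2274]
tool_rot: [0.006, 3.14, -0.001]
force: [-0.0, -0.1, 0.5]
grip_width: 0.185
grip_force: 0.0
time_s: 49.1
eef_pos: [0.427, -0.0642, 0.2273]
tool_rot: [0.009, 3.14, -0.0]
force: [0.7, -0.4, 0.6]
grip_width: 0.008
grip_force: 0.0
[ 0.4273 -0.0638  0.2271]
[ 0.09 -0.05  3.92] [array([ 0.43229116, -0.01858298,  0.0615    ]), array([ 0.42627421, -0.06476843,  0.0615    ]), array([ 0.42090995, -0.1106232 ,  0.0615    ])]
```

View pics/s2.png

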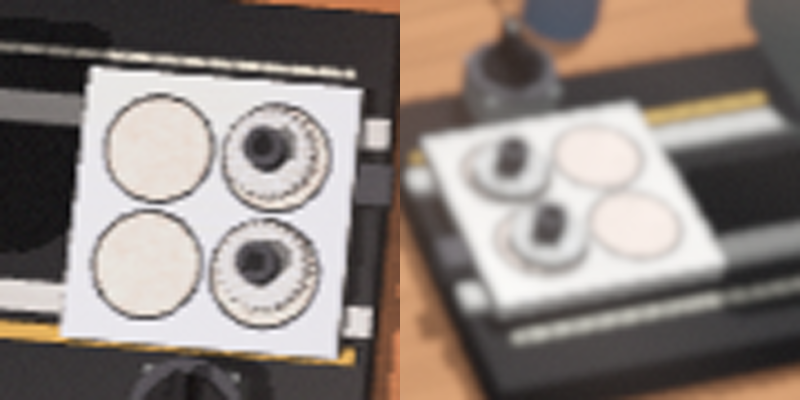

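Both gears lie hub up in their rings. Before pressing start I'll check the centring numerically from the hub tops.

```bash
python3 - <<'E'
from h import *
np.set_printoptions(precision=4,suppress=True)
T=snap("top");S=snap("scene")
cv2.imwrite("pics/s2t.png",T[:,:,::-1]);cv2.imwrite("pics/s2s.png",S[:,:,::-1])
for n,im,roi in (("top",T,(160,145,192,192)),("scene",S,(315,170,350,205))):
    for thr in (70,100,130):
        c,_=comps(im,(0,0,0),(180,255,thr),12,roi)
        print(n,thr,[(x[0],x[1],x[2],plane(n,x[0],.116)[:2]) for x in c])
E
```

```text
top 70 [([173.7, 157.2], 20, [172, 155, 5, 5], array([0.615 , 0.1539])), ([171.8, 183.6], 19, [169, 182, 6, 4], array([0.5308, 0.1592]))]
top 100 [([174.6, 158.2], 73, [170, 154, 10, 10], array([0.6117, 0.151 ])), ([172.9, 183.7], 68, [168, 180, 10, 9], array([0.5304, 0.1557]))]
top 130 [([174.9, 158.1], 84, [170, 154, 11, 10], array([0.612, 0.15 ])), ([173.0, 183.6], 83, [168, 179, 11, 10], array([0.5307, 0.1554]))]
scene 70 [([345.6, 171.0], 20, [342, 170, 8, 3], array([0.4897, 0.2409]))]
scene 100 [([318.8, 174.1], 51, [315, 170, 8, 8], array([0.4723, 0.1337])), ([339.1, 171.9], 73, [328, 170, 22, 5], array([0.4862, 0.2143])), ([329.5, 186.5], 14, [328, 185, 4, 4], array([0.5477, 0.1437])), ([338.1, 200.6], 22, [336, 197, 5, 7], array([0.6245, 0.142 ]))]
scene 130 [([329.7, 173.0], 217, [315, 170, 35, 9], array([0.4801, 0.1767])), ([329.6, 185.6], 38, [327, 182, 6, 8], array([0.5435, 0.1462])), ([316.0, 201.0], 23, [315, 196, 4, 9], array([0.6002, 0.0643])), ([338.1, 200.5], 45, [335, 197, 7, 8], array([0.624 , 0.1423]))]
```

By the same camera, both gears are within about 3 mm of their ring centres. I'll press green.

```bash
python3 -m handwheel '[[1,0.08,-0.05,0.6,0],[1,0,0,0.9,0],[1,0,0,0.9,0],[1,0,0,0.8,0],[1,0,0,0.5,0],[1,0,0,0.2,0],[1,0,0,0,0],[1,0,0,0,0]]'|egrep 'eef|^force'
python3 -m handwheel '[[1,0,0,0.12,0],[1,0,0,0.12,0],[1,0,0,0,0],[1,0,0,0,0]]'|egrep 'eef|^force'
```

```text
eef_pos: [0.4246, -0.0661, 0.0714]
force: [0.4, -0.7, -0.4]
eef_pos: [0.4242, -0.0662, 0.0613]
force: [-0.5, 0.1, 2.1]
```

```bash
for i in 1 2 3; do python3 -m handwheel '[[1,0,0,0.06,0],[1,0,0,0,0],[1,0,0,0,0]]'|egrep 'eef|^force'; done
```

```text
eef_pos: [0.4241, -0.0662, 0.0588]
force: [1.3, -0.6, 2.9]
eef_pos: [0.4242, -0.0662, 0.0563]
force: [1.9, -0.6, 4.1]
eef_pos: [0.4243, -0.0662, 0.056]
force: [-5.8, 0.3, 19.8]
```

```bash
python3 -m handwheel '[[1,0,0,-0.5,0],[1,0,0,-0.4,0],[1,0.07,-0.57,0,0],[1,0.06,-0.57,0,0],[1,0,0,0,0],[1,0,0,0,0],[1,0,0,0,0]]'|egrep 'eef|^force'
python3 -c "
from h import *
print(go([.419,-.1118,.0615]))"
```

```text
eef_pos: [0.4175, -0.1108, 0.0886]
force: [-0.3, -0.2, -0.7]
[-0.04 -0.02  0.68]
```

```bash
python3 -m handwheel '[[1,-0.04,-0.02,0.3,0],[1,0,0,0.2,0],[1,0,0,0.18,0],[1,0,0,0,0],[1,0,0,0,0]]'|egrep 'eef|^force'
for i in 1 2 ; do python3 -m handwheel '[[1,0,0,0.06,0],[1,0,0,0,0],[1,0,0,0,0]]'|egrep 'eef|^force'; done
```

```text
eef_pos: [0.4195, -0.1121, 0.062]
force: [-0.6, -0.1, 1.4]
eef_pos: [0.42, -0.1125, 0.0602]
force: [-1.6, 1.8, 2.2]
eef_pos: [0.4201, -0.1126, 0.0578]
force: [0.4, 0.6, 3.8]
```

```bash
python3 -m handwheel '[[1,0,0,0.06,0],[1,0,0,0,0],[1,0,0,0,0]]'|egrep 'eef|^force'
```

```text
eef_pos: [0.4202, -0.1126, 0.0562]
force: [-3.3, 2.2, 10.4]
```

Blue bottomed out. I'll lift, re-measure the gears on the stage, then fetch gear B.

```bash
python3 -m handwheel '[[1,0,0,-0.5,0],[0.6,0,0,-0.8,0],[0,0,0,-0.9,0],[0,0,0,-0.9,0],[0,0,0,-0.9,0],[0,0,0,-0.5,0],[0,0,0,0,0],[0,0,0,0,0],[0,0,0,0,0]]'|egrep 'eef|^force'
cat > st.py <<'E'
from h import *
np.set_printoptions(precision=4,suppress=True)
T=snap("top")
c,_=comps(T,(0,0,0),(180,255,115),40,(110,130,192,200))
for x in c: p=plane("top",x[0],.116); print(x,p[:2],go([p[0],p[1],get_state()["eef_pos"][2]]))
E
python3 st.py
```

```text
eef_pos: [0.4187, -0.1121, 0.2325]
force: [-0.1, -0.1, -0.5]
([148.2, 136.1], 963, [110, 130, 82, 17]) [0.6838 0.2352] [-6.59  8.71 -0.01]
([120.2, 168.7], 774, [110, 151, 23, 38]) [0.5799 0.3219] [-3.98 10.87  0.  ]
([174.6, 158.1], 78, [170, 154, 10, 10]) [0.612 0.151] [-4.8   6.6  -0.01]
([168.0, 191.2], 80, [163, 187, 11, 10]) [0.5069 0.1709] [-2.17  7.08  0.  ]
([118.6, 195.6], 47, [110, 194, 18, 4]) [0.4946 0.3252] [-1.85 10.94  0.01]
```

Gear A has been knocked, from (0.530,0.156) to about (0.507,0.171). I can't tell whether that was before or after the start press. I'll put it back in its ring and repeat start and print so the scan is valid.

```bash
python3 -m handwheel '[[0,-0.24,0.79,0,0],[0,-0.24,0.79,0,0],[0,-0.24,0.79,0,0],[0,-0.24,0.79,0,0],[0,-0.24,0.79,0,0],[0,-0.24,0.79,0,0],[0,-0.24,0.79,0,0],[0,-0.24,0.79,0,0],[0,-0.24,0.75,0,0],[0,0,0,0,0],[0,0,0,0,0],[0,0,0,0,0]]'|egrep 'eef|^force|width'
python3 -c "
from h import *
print(go([.505,.171,.096]))"
```

```text
eef_pos: [0.5068, 0.1691, 0.234]
force: [-1.3, -0.8, -0.4]
grip_width: 0.997
[0.04 0.05 3.45]
```

```bash
python3 -m handwheel '[[0,0.04,0.05,0.6,0],[0,0,0,0.8,0],[0,0,0,0.8,0],[0,0,0,0.6,0],[0,0,0,0.4,0],[0,0,0,0.1,0],[0,0,0,0,0],[0,0,0,0,0],[0,0,0,0,0]]'|egrep 'eef|^force|width'
python3 -c "
from h import *
print(go([.505,.171,.096]))"
```

```text
eef_pos: [0.5069, 0.1722, 0.1048]
force: [-0.1, 0.6, -0.0]
grip_width: 0.998
[ 0.05 -0.03  0.22]
```

```bash
python3 -m handwheel '[[0,0.04,-0.03,0.18,0],[0.3,0,0,0,0],[0.5,0,0,0,0],[0.6,0,0,0,0],[1,0,0,0,0],[1,0,0,0,0],[1,0,0,0,0],[1,0,0,0,0],[1,0,0,0,0],[1,0,0,0,0],[1,0,0,0,0],[1,0,0,0,0]]' 8|egrep 'eef|^force|grip'
python3 -m handwheel '[[1,0,0,0,0],[1,0,0,0,0],[1,0,0,0,0],[1,0,0,-0.2,0],[1,0,0,-0.3,0],[1,0,0,0,0],[1,0,0,0,0],[1,0,0,0,0]]' 30
python3 -c "
from h import *
print(go([.526,.157,.115]),get_state()['ft_torque'])"
```

```text
eef_pos: [0.5042, 0.1709, 0.0958]
force: [-0.5, 0.4, -0.3]
grip_width: 0.31
grip_force: 8.0
time_s: 58.6
eef_pos: [0.504, 0.1707, 0.1157]
tool_rot: [-0.007, -3.141, 0.0]
force: [1.0, -0.1, -2.2]
grip_width: 0.313
grip_force: 30.0
[-0.55 -0.34  0.02] [ 0.12254131 -0.17344427 -0.05091088]
```

```bash
python3 -m handwheel '[[1,-0.28,-0.17,0,0],[1,-0.27,-0.17,0,0],[1,0,0,0,0],[1,0,0,0.2,0],[1,0,0,0.15,0],[1,0,0,0,0],[1,0,0,0,0]]'|egrep 'eef|^force'
for i in 1 2 3; do python3 -m handwheel '[[1,0,0,0.05,0],[1,0,0,0,0]]'|egrep 'eef|^force'; done
```

```text
eef_pos: [0.5255, 0.1572, 0.1012]
force: [-0.1, -0.2, -2.4]
eef_pos: [0.526, 0.1572, 0.0998]
force: [0.2, -0.1, -2.3]
eef_pos: [0.526, 0.1571, 0.0977]
force: [0.6, 0.7, -2.3]
eef_pos: [0.5262, 0.1571, 0.0959]
force: [0.2, 0.4, -2.9]
```

```bash
for i in 1 2; do python3 -m handwheel '[[1,0,0,0.03,0],[1,0,0,0,0]]'|egrep 'eef|^force'; done
python3 -m handwheel '[[1,0,0,0,0],[0.6,0,0,0,0],[0.5,0,0,0,0],[0.4,0,0,0,0],[0.3,0,0,0,0],[0.2,0,0,0,0],[0.2,0,0,0,0]]'|egrep 'eef|^force|width'
python3 -m handwheel '[[0.2,0,0,-0.3,0],[0.2,0,0,-0.6,0],[0.2,0,0,-0.9,0],[0.2,0,0,-0.9,0],[0.3,0,0,-0.6,0],[1,0.4,-0.8,0,0],[1,0.4,-0.8,0,0],[1,0.4,-0.8,0,0],[1,0.4,-0.8,0,0],[1,0.4,-0.8,0,0],[1,0.4,-0.8,0,0],[1,0.15,-0.7,0,0]]'
python3 -m handwheel '[[1,0,0,0,0],[1,0,0,0,0],[1,0,0,0,0]]'|egrep 'eef|^force'
python3 st.py;  python3 -c "
from h import *
print(go([.4242,-.066,.070]))"
```

```text
eef_pos: [0.5263, 0.1571, 0.0958]
force: [-3.2, -0.8, 4.4]
eef_pos: [0.5263, 0.1571, 0.0958]
force: [-6.5, -2.0, 11.5]
eef_pos: [0.5261, 0.1571, 0.0933]
force: [-0.0, -0.2, -0.4]
grip_width: 0.756
time_s: 62.2
eef_pos: [0.4222, -0.0636, 0.2266]
tool_rot: [0.007, 3.14, -0.001]
force: [1.1, 0.1, 0.1]
grip_width: 0.183
grip_force: 0.0
eef_pos: [0.4235, -0.0618, 0.2259]
force: [0.3, -0.5, -0.1]
([148.2, 136.0], 959, [110, 130, 82, 17]) [0.6842 0.2352] [-6.49  7.44  0.  ]
([120.2, 168.7], 774, [110, 151, 23, 38]) [0.5799 0.3219] [-3.88  9.6   0.  ]
([174.6, 158.1], 77, [170, 154, 10, 10]) [0.612 0.151] [-4.7   5.33  0.  ]
([172.6, 184.1], 78, [168, 180, 10, 10]) [0.5292 0.1567] [-2.63  5.47  0.  ]
([118.6, 195.6], 47, [110, 194, 18, 4]) [0.4946 0.3252] [-1.75  9.68  0.  ]
[-0.02 -0.11  3.89]
```

Both gears are centred again, so I'll press green and then blue once more.

```bash
python3 -m handwheel '[[1,-0.02,-0.1,0.6,0],[1,0,0,0.9,0],[1,0,0,0.9,0],[1,0,0,0.8,0],[1,0,0,0.5,0],[1,0,0,0.2,0],[1,0,0,0,0],[1,0,0,0,0]]'|egrep 'eef|^force'
python3 -m handwheel '[[1,0,0,0.12,0],[1,0,0,0.12,0],[1,0,0,0.1,0],[1,0,0,0,0],[1,0,0,0,0]]'|egrep 'eef|^force'
```

```text
eef_pos: [0.425, -0.0663, 0.0706]
force: [-0.4, 0.4, -0.1]
eef_pos: [0.4251, -0.0667, 0.0569]
force: [1.5, 1.8, 4.6]
```

```bash
python3 -m handwheel '[[1,0,0,0.05,0],[1,0,0,0,0],[1,0,0,0,0]]'|egrep 'eef|^force'; python3 st.py | egrep '17[0-9]\.'
```

```text
eef_pos: [0.4252, -0.0667, 0.0561]
force: [-1.4, 1.7, 12.7]
([174.7, 158.1], 79, [170, 154, 11, 10]) [0.612  0.1507] [-4.65  5.46  0.01]
([172.6, 184.1], 78, [168, 180, 10, 10]) [0.5292 0.1567] [-2.57  5.6   0.  ]
```

Green is fully down and both gears are still in place. Now blue.

```bash
python3 -m handwheel '[[1,0,0,-0.5,0],[1,0,0,-0.4,0],[1,0.06,-0.57,0,0],[1,0.06,-0.57,0,0],[1,0,0,0,0],[1,0,0,0,0],[1,0,0,0.3,0],[1,0,0,0.2,0],[1,0,0,0.18,0],[1,0,0,0,0]]'|egrep 'eef|^force'
python3 -m handwheel '[[1,0,0,0.06,0],[1,0,0,0.06,0],[1,0,0,0,0],[1,0,0,0,0]]'|egrep 'eef|^force'
```

```text
eef_pos: [0.418, -0.1111, 0.0611]
force: [-0.7, 1.2, 1.6]
eef_pos: [0.4191, -0.1119, 0.0581]
force: [-2.0, 2.3, 3.6]
```

```bash
python3 -m handwheel '[[1,0,0,0.06,0],[1,0,0,0,0],[1,0,0,0,0]]'|egrep 'eef|^force'
```

```text
eef_pos: [0.4194, -0.1121, 0.0562]
force: [-2.4, 2.0, 7.0]
```

```bash
python3 -m handwheel '[[1,0,0,-0.5,0],[0.6,0,0,-0.8,0],[0,0,0,-0.9,0],[0,0,0,-0.9,0],[0,0,0,-0.9,0],[0,0,0,-0.5,0],[0,0,0,0,0],[0,0,0,0,0],[0,0,0,0,0]]'|egrep 'eef|^force'
python3 st.py | egrep '16.\.|17[0-9]\.'
python3 -m handwheel '[[0,-0.5,0.66,0,0],[0,-0.5,0.66,0,0],[0,-0.5,0.66,0,0],[0,-0.5,0.66,0,0],[0,-0.5,0.66,0,0],[0,-0.5,0.66,0,0],[0,-0.5,0.66,0,0],[0,-0.5,0.66,0,0],[0,-0.5,0.66,0,0],[0,-0.3,0.66,0,0],[0,0,0,0,0],[0,0,0,0,0]]'|egrep 'eef|^force|width'
python3 -c "
from h import *
print(go([.6115,.151,.0945]))"
```

```text
eef_pos: [0.4181, -0.1118, 0.2331]
force: [0.1, -0.1, 0.3]
([120.2, 168.7], 774, [110, 151, 23, 38]) [0.5799 0.3219] [-4.   10.86 -0.  ]
([174.7, 158.1], 79, [170, 154, 11, 10]) [0.612  0.1507] [-4.82  6.58 -0.01]
([172.6, 184.1], 78, [168, 180, 10, 10]) [0.5292 0.1567] [-2.75  6.72 -0.  ]
eef_pos: [0.6114, 0.1512, 0.2334]
force: [0.1, -0.6, -0.1]
grip_width: 1.001
[-0.01 -0.    3.47]
```

```bash
python3 -m handwheel '[[0,0,0,0.6,0],[0,0,0,0.8,0],[0,0,0,0.8,0],[0,0,0,0.6,0],[0,0,0,0.4,0],[0,0,0,0.1,0],[0,0,0,0,0],[0,0,0,0,0],[0,0,0,0,0]]'|egrep 'eef|^force|width'
python3 -c "
from h import *
print(go([.6115,.151,.0945]))"
```

```text
eef_pos: [0.6133, 0.1513, 0.1054]
force: [0.9, 0.2, -0.8]
grip_width: 1.0
[ 0.04 -0.01  0.27]
```

```bash
python3 -m handwheel '[[0,0.03,-0.01,0.2,0],[0.3,0,0,0,0],[0.5,0,0,0,0],[0.6,0,0,0,0],[1,0,0,0,0],[1,0,0,0,0],[1,0,0,0,0],[1,0,0,0,0],[1,0,0,0,0],[1,0,0,0,0],[1,0,0,0,0],[1,0,0,0,0]]' 8|egrep 'eef|^force|grip'
python3 -m handwheel '[[1,0,0,0,0],[1,0,0,0,0],[1,0,0,0,0],[1,0,0,-0.4,0],[1,0,0,-0.8,0],[1,0,0,-0.9,0],[1,0,0,-0.5,0],[1,0,0,0,0],[1,0,0,0,0]]' 30|egrep 'eef|^force|grip'
python3 -c "
from h import *
print(go([.668,-.134,.2]))"
```

```text
eef_pos: [0.6109, 0.1508, 0.0955]
force: [0.3, 0.2, -0.3]
grip_width: 0.318
grip_force: 8.0
eef_pos: [0.6106, 0.1506, 0.1993]
force: [0.0, 0.1, -4.4]
grip_width: 0.309
grip_force: 30.0
[-1.47 -7.11 -0.02]
```

```bash
python3 -m handwheel '[[1,-0.16,-0.5,0,0],[1,-0.16,-0.83,0,0],[1,-0.16,-0.83,0,0],[1,-0.16,-0.83,0,0],[1,-0.16,-0.83,0,0],[1,-0.16,-0.83,0,0],[1,-0.16,-0.83,0,0],[1,-0.16,-0.83,0,0],[1,-0.16,-0.8,0,0],[1,0,0,0,0],[1,0,0,0,0],[1,0,0,0,0]]'|egrep 'eef|^force'
python3 -m handwheel '[[1,0,0,0.6,0],[1,0,0,0.8,0],[1,0,0,0.8,0],[1,0,0,0.7,0],[1,0,0,0.6,0],[1,0,0,0.3,0],[1,0,0,0.1,0],[1,0,0,0,0],[1,0,0,0,0],[1,0,0,0,0]]'|egrep 'eef|^force'
python3 -c "
from h import *
print(go([.668,-.134,.0206]))"
```

```text
eef_pos: [0.6663, -0.133, 0.1975]
force: [0.3, 0.3, -3.3]
eef_pos: [0.6686, -0.1342, 0.0455]
force: [0.2, -0.0, -3.0]
[0.02 0.01 0.62]
```

```bash
python3 -m handwheel '[[1,0,0,0.15,0],[1,0,0,0.15,0],[1,0,0,0.1,0],[1,0,0,0,0],[1,0,0,0,0]]'|egrep 'eef|^force'
for i in 1 2; do python3 -m handwheel '[[1,0,0,0.05,0],[1,0,0,0,0]]'|egrep 'eef|^force'; done
```

```text
eef_pos: [0.667, -0.1339, 0.027]
force: [-1.5, 0.6, -2.7]
eef_pos: [0.6672, -0.1339, 0.0254]
force: [-0.5, 0.3, -3.6]
eef_pos: [0.6671, -0.1338, 0.0232]
force: [0.7, 0.7, -3.1]
```

```bash
for i in 1 2 3 4; do python3 -m handwheel '[[1,0,0,0.03,0],[1,0,0,0,0]]'|egrep 'eef|^force'; done
```

```text
eef_pos: [0.6671, -0.1338, 0.022]
force: [-0.9, 0.2, -2.9]
eef_pos: [0.6672, -0.1339, 0.0209]
force: [-0.8, 0.1, -3.1]
eef_pos: [0.6674, -0.1339, 0.0205]
force: [-2.1, -0.3, 0.4]
eef_pos: [0.6674, -0.1339, 0.0204]
force: [-5.4, 1.5, 7.3]
```

```bash
python3 -m handwheel '[[1,0,0,-0.03,0],[0.6,0,0,0,0],[0.5,0,0,0,0],[0.4,0,0,0,0],[0.3,0,0,0,0],[0.2,0,0,0,0],[0.2,0,0,0,0]]'|egrep 'eef|^force|width'
python3 -m handwheel '[[0.2,0,0,-0.3,0],[0.2,0,0,-0.7,0],[0.2,0,0,-0.9,0],[0.2,0,0,-0.9,0],[0,0,0,-0.9,0],[0,0,0,-0.9,0],[0,0,0,-0.5,0],[0,0,0,0,0],[0,0,0,0,0]]'|egrep 'eef|^force|width'
python3 st.py | egrep '16.\.|17[0-9]\.'
```

```text
eef_pos: [0.6673, -0.1339, 0.0198]
force: [-0.1, -0.7, -0.9]
grip_width: 0.752
eef_pos: [0.6672, -0.1339, 0.2242]
force: [0.6, 0.2, -0.9]
grip_width: 1.005
([120.2, 168.7], 772, [110, 151, 23, 38]) [0.5799 0.3219] [ 2.22 11.38  0.01]
([172.7, 184.1], 77, [168, 180, 10, 10]) [0.5292 0.1564] [3.47 7.24 0.01]
```

```bash
python3 -m handwheel '[[0,0.35,0.5,0,0],[0,0.35,0.75,0,0],[0,0.35,0.75,0,0],[0,0.35,0.75,0,0],[0,0.35,0.75,0,0],[0,0.35,0.75,0,0],[0,0.35,0.75,0,0],[0,0.35,0.75,0,0],[0,0.35,0.75,0,0],[0,0.35,0.75,0,0],[0,0,0,0,0],[0,0,0,0,0]]'|egrep 'eef|^force|width'
python3 -m handwheel '[[0,0,0,0.6,0],[0,0,0,0.8,0],[0,0,0,0.8,0],[0,0,0,0.6,0],[0,0,0,0.1,0],[0,0,0,0,0],[0,0,0,0,0],[0,0,0,0,0]]'|egrep 'eef|^force|width'
python3 -c "
from h import *
print(go([.5265,.157,.096]))"
```

```text
eef_pos: [0.5275, 0.1568, 0.2218]
force: [0.3, 0.6, 0.3]
grip_width: 0.996
eef_pos: [0.5299, 0.1567, 0.1098]
force: [-0.1, 0.2, 0.3]
grip_width: 0.996
[0.09 0.01 0.35]
```

```bash
python3 -m handwheel '[[0,0.06,0.01,0.2,0],[0,0,0,0.12,0],[0.3,0,0,0,0],[0.5,0,0,0,0],[0.6,0,0,0,0],[1,0,0,0,0],[1,0,0,0,0],[1,0,0,0,0],[1,0,0,0,0],[1,0,0,0,0],[1,0,0,0,0],[1,0,0,0,0]]' 8|egrep 'eef|^force|grip'
python3 -m handwheel '[[1,0,0,0,0],[1,0,0,0,0],[1,0,0,0,0],[1,0,0,0,0],[1,0,0,-0.4,0],[1,0,0,-0.8,0],[1,0,0,-0.9,0],[1,0,0,-0.5,0],[1,0,0,0,0],[1,0,0,0,0]]' 30|egrep 'eef|^force|grip'
python3 -c "
from h import *
print(go([.600,-.215,.2]))
T=snap('top')
c,_=comps(T,(0,0,0),(180,255,100),15,(245,125,305,185))
for x in c: print(x,plane('top',x[0],.042)[:2])"
```

```text
eef_pos: [0.5261, 0.1571, 0.095]
force: [0.8, -0.2, -0.0]
grip_width: 0.313
grip_force: 8.0
eef_pos: [0.5259, 0.1571, 0.199]
force: [-0.2, 0.5, -2.9]
grip_width: 0.311
grip_force: 30.0
[-1.89 -9.29 -0.02]
([263.3, 144.9], 57, [260, 141, 8, 9]) [ 0.66790186 -0.13169723]
```

```bash
python3 -m handwheel '[[1,-0.17,-0.5,0,0],[1,-0.17,-0.88,0,0],[1,-0.17,-0.88,0,0],[1,-0.17,-0.88,0,0],[1,-0.17,-0.88,0,0],[1,-0.17,-0.88,0,0],[1,-0.17,-0.88,0,0],[1,-0.17,-0.88,0,0],[1,-0.17,-0.88,0,0],[1,-0.17,-0.88,0,0],[1,-0.17,-0.88,0,0],[1,0,0,0,0]]'|egrep 'eef|^force'
python3 -m handwheel '[[1,0,0,0,0],[1,0,0,0.6,0],[1,0,0,0.8,0],[1,0,0,0.8,0],[1,0,0,0.7,0],[1,0,0,0.6,0],[1,0,0,0.3,0],[1,0,0,0.1,0],[1,0,0,0,0],[1,0,0,0,0],[1,0,0,0,0]]'|egrep 'eef|^force'
python3 -c "
from h import *
print(go([.600,-.215,.0206]))"
```

```text
eef_pos: [0.5983, -0.2187, 0.1959]
force: [-0.1, 0.8, -1.9]
eef_pos: [0.6005, -0.2156, 0.0449]
force: [-0.4, 0.0, -2.7]
[0.01 0.02 0.61]
```

```bash
python3 -m handwheel '[[1,0,0.02,0.15,0],[1,0,0,0.15,0],[1,0,0,0.13,0],[1,0,0,0,0],[1,0,0,0,0]]'|egrep 'eef|^force'
for i in 1 2; do python3 -m handwheel '[[1,0,0,0.05,0],[1,0,0,0,0]]'|egrep 'eef|^force'; done
```

```text
eef_pos: [0.599, -0.2143, 0.0253]
force: [-0.3, -0.2, -2.6]
eef_pos: [0.5993, -0.2144, 0.0238]
force: [-0.2, 1.1, -3.0]
eef_pos: [0.5992, -0.2143, 0.0216]
force: [-0.2, 0.9, -2.3]
```

```bash
for i in 1 2 3 4; do python3 -m handwheel '[[1,0,0,0.03,0],[1,0,0,0,0]]'|egrep 'eef|^force'; done
```

```text
eef_pos: [0.5992, -0.2143, 0.0205]
force: [-0.4, 0.4, -2.6]
eef_pos: [0.5995, -0.2145, 0.0201]
force: [-1.7, 0.0, 0.8]
eef_pos: [0.5995, -0.2145, 0.0201]
force: [-5.0, 2.2, 8.8]
eef_pos: [0.5995, -0.2145, 0.02]
force: [-8.1, 3.9, 13.5]
```

```bash
python3 -m handwheel '[[1,0,0,-0.06,0],[0.6,0,0,0,0],[0.5,0,0,0,0],[0.4,0,0,0,0],[0.3,0,0,0,0],[0.2,0,0,0,0],[0.2,0,0,0,0]]'|egrep 'eef|^force|width'
python3 -m handwheel '[[0.2,0,0,-0.3,0],[0.2,0,0,-0.7,0],[0.2,0,0,-0.9,0],[0.2,0,0,-0.9,0],[0.2,0,0,-0.9,0],[0.2,0,0,-0.9,0],[0.2,0.8,0,0,0],[0.2,0.8,0,0,0],[0.2,0.8,0,0,0],[0.2,0.8,0,0,0],[0.2,0.3,0,0,0],[0.2,0,0,0,0]]'|egrep 'eef|^force|width'
python3 - <<'E'
from h import *
T=snap("top");S=snap("scene")
cv2.imwrite("pics/f.png",np.vstack([cv2.resize(T[80:260,40:440,::-1],(640,288),interpolation=cv2.INTER_CUBIC),cv2.resize(S[140:290,100:433,::-1],(640,288),interpolation=cv2.INTER_CUBIC)]))
g=T.astype(int).sum(2)/3;print(g[150,185:203].astype(int),g[160,185:203].astype(int))
E
```

```text
eef_pos: [0.5993, -0.2144, 0.0194]
force: [0.3, -0.2, -0.1]
grip_width: 0.754
eef_pos: [0.4588, -0.214, 0.2044]
force: [0.6, -0.4, -0.1]
grip_width: 0.799
[229 231 231 231 232 231 232 231 231 231 201  70  43  43  52  58  54  46] [221 223 222 186 159 231 231 232 232 200  71  45  43  50  61  58  53  38]
```

View pics/f.png

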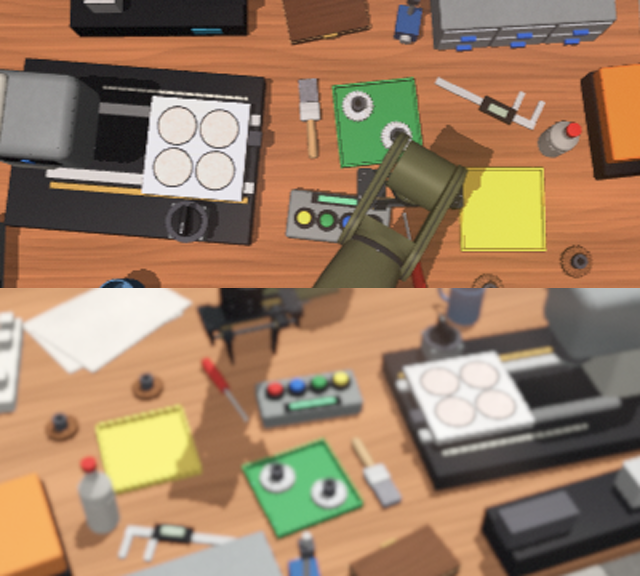

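Both gears lie flat and hub up in the green tray (scene view (277,475) and (328,490)). The stage is empty at its stop with its edge unchanged, and nothing else has moved.

```bash
python3 -c "
from workcell import *
print(finish_job())"
```

```text
the job is handed in; nothing more can be done
None
```

I handed the job in with both gears flat and hub up in the green tray and the stage empty at its zero stop; one gear was knocked around the first start press, so I re-centred it and pressed start and print again (the yellow key also went down twice).

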